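# Empty the grinding jar onto its catch plate

### The arm

A 7-joint arm with a two-finger parallel gripper is mounted at the origin on a cart in front of the work surface, level with it; the furniture and walls round the work are solid. World frame = base frame: x ahead of the robot, y to its left, z up, the work surface at z = 0. Lengths are in m, angles in rad, forces in N, time in s.
With the tool pointing down it reaches from about 0.35 to 0.9 m from the base axis. Payload 7.2 kg.
Tool frame: the origin (TCP) lies midway between the tips of the shut fingers; the grasp point (between the pads) lies 19 mm behind it (r.tcp_to_grasp is the distance from the TCP to the grasp point, in m); z points along the fingers, x is the direction in which the jaws open and shut, and the axes are right-handed (so a half turn about z gives the same grasp; the last joint's range is limited). The gripper opens to 88 mm and grips with 3 to 60 N. Pads are 20 mm wide; open, the fingers measure 115 mm over their backs; the gripper's body (75 mm by 178 mm) begins 61 mm behind the grasp point.
Start: joints at [1.105, 0.411, -0.013, 1.596, 0.006, 1.134, -0.082], TCP at [0.242, -0.576, 0.193] pointing down, gripper open.
Joint ranges: [-2.95, 2.95], [-0.29, 1.99], [-1.47, 1.44], [0.14, 2.54], [-1.03, 4.17], [0.13, 1.85], [-2.86, 2.86]. Speed limits (rad/s): [2.39, 2.39, 3.01, 3.01, 3.14, 3.14, 3.14].

### API

Orientations are given as a 3x3 rotation matrix whose columns are the frame's x, y, z axes.
In Python, from bench import r, eoat, kin, viewer, workorder, telemetry gives the robot as it stands. Calls block until the motion is done:
- r.move_pose(position, orientation): joint-space move of the TCP to a pose.
- r.move_l(position, orientation=None, max_speed=0.15, max_force=None): straight line of the TCP; orientation=None keeps the orientation; max_speed is the mean speed in m/s. With max_force (N) it stops when the force on the tool has changed by that much, and returns True; else False.
- r.movej(angles): joint-space move.
- eoat.open_gripper() and eoat.grasp(): open the fingers fully, or close them until they stop; the grip force is fixed at half the most.
- r.sleep(seconds).
- kin.inverse_kinematics(position, orientation): joint angles nearest the present ones, or None.
- viewer.capture(name): name is "scene" or "top" or "wrist"; returns a dict with "color" (480x640x3 uint8, red, green, blue), "z_map" (480x640 float32, m along the optical axis (not along the pixel's ray), 0 where there is no reading), "fx", "fy", "cx", "cy" (pixels), "R" (3x3) and "t" (3): a world point X has camera coordinates R X + t. Camera axes: x right, y down, z forward; pixel columns grow to the right and rows downward; lengths in m; the calibration is good to about 2 mm. A picture is of the moment at which its call begins.
A pose or a line that the arm cannot do raises r.IKError and nothing moves.
- workorder.finish_job(): hands the job in, once; it reports no verdict.
Readings, each from a call of its own:
- telemetry.current_clock(): time.
- telemetry.current_joint_pos(): joint angles.
- telemetry.current_joint_vel(): joint speeds.
- telemetry.current_joint_torque(): joint torques, N m.
- telemetry.current_tool_pos(): TCP position.
- telemetry.current_tcp_rot(): TCP orientation.
- telemetry.current_wrist_force(): force on the tool from outside, world axes, zero at the start.
- telemetry.current_wrist_torque(): the same for the moment, N m.
- telemetry.current_grip_width(): finger opening in m.
Only numpy, scipy, OpenCV 4.12 (cv2) and the standard library are available. Lean on these libraries where they do the work, as an engineer would, in place of code of your own. Each camera call takes 0.05 s, during which the arm holds its last target.

### The job

Empty the grinding jar: first stand the bottles left on the stand's grey base upright on the bench, then put the catch plate on the base so that its two holes drop over the two brass pins. Only then unscrew the jar's blue cap and stand it on the bench skirt down, tip the jar over by its black bar until every grinding rod lies in the catch plate, swing the jar back upright and screw the cap fully home again. Leave the calculator, the wash bottle and the timer where they are.

Things in the scene. Friction and masses are not known exactly. Their poses are not given: they have to be found in the camera images.
- stand: Fixed stand, turned a little about z. Origin on the bench below the upright jar's axis. Grey base slab 8 mm thick, x -110 to +110, y -205 to +60 mm. Two aluminium cheeks (x +-52, y +-30 mm at the foot, 140 mm high) carry the jar's pivot along x, 125 mm up. Seated, the catch plate is parallel to this frame with its origin at (0, -115, 8) mm. The jar tips towards -y, over the plate.
- pin_near (a point): Foot (on the slab's top, 8 mm above the bench) of the brass locating pin at stand (-78, -115) mm: 8.5 mm diameter, 9 mm tall, tapered tip.
- pin_far (a point): Foot of the other pin, the same size, at stand (+78, -115) mm.
- jar (a joint): Tip angle of the jar about its pivot, rad: 0 upright (stop), 2.4 mouth down over the plate (stop). A stiff hinge: it stays where left; 4 to 8 N at the bar moves it. The rods slide out towards the end of the travel and fall into the plate if it is seated.
- jar_hinge (a point): Point on the pivot axis and on the jar's axis, 125 mm above the bench, fixed. The pivot axis is the stand's x axis.
- jar_mouth (a point): Centre of the jar's rim, 85 mm from the pivot; z points out of the mouth; 210 mm above the bench when upright. Steel jar 115 mm long, body 58 mm diameter, neck 42 mm diameter and 29 mm long with a two-start right-hand thread 50 mm over its crests, bore 36 mm.
- tip_bar (a point): Middle of the black tipping bar, 12 mm diameter, 70 mm long, parallel to the pivot. Jar upright: at stand (0, +85, 180) mm. It swings with the jar on a 101 mm radius about the pivot, up, over the top and down on the -y side; at 2.4 rad it is at stand (0, -100, 142) mm. Pinch it from above across the stand's y; it turns between the fingers.
- cap_grip (a point): Axis of the blue screw cap, 10 mm below its top, 30 mm above its lower edge; z up its axis. Cap 57 mm diameter, 40 mm high, skirt 26 mm deep; home, this point is 214 mm up. Anticlockwise from above unscrews: it rises 2.23 mm per rad, free after 1.25 turns (18 mm). Two-start thread: turned clockwise under a light push it catches within half a turn, up to 1.75 turns to home. Stays put when let go.
- cap_seat (a point): Centre of the flat inside of the cap's top, 26 mm above the skirt's lower edge; when the cap is home it meets point jar_mouth.
- plate: Loose aluminium catch plate, 0.25 kg: flat sheet 190 (x) by 160 mm (y), 5 mm thick; on it a tray 120 x 160 mm with walls up to 26 mm above the underside; a bare flange with a hole on each x side. Origin: centre of the underside.
- plate_grip (a point): Middle of the plate's orange handle tab, 10 mm thick in the plate's y direction, 60 mm long in x, top 55 mm above the plate's underside; this point lies at plate (0, -75, 36) mm. To be pinched across y.
- hole_near (a point): Centre, at the underside, of the 12 mm hole at plate (-78, 0) mm; it belongs on pin_near.
- hole_far (a point): Centre, at the underside, of the 12 mm hole at plate (+78, 0) mm; it belongs on pin_far.
- calculator: Bystander: dark pocket calculator, 120 x 68 x 14 mm; origin under its centre.
- wash_bottle: Bystander: white wash bottle with a red cap and spout, 232 mm high; origin at its foot.
- timer: Bystander: white bench timer, 60 x 62 x 29 mm; origin under its centre.
- rod_0_mid (a point): Middle of a brass grinding rod, 14 mm diameter, 60 mm long, its axis along z; 2 to 4 rods stand in the jar's bore at the start (absent ones have no pose).
- rod_1_mid (a point): Middle of a brass grinding rod, 14 mm diameter, 60 mm long, its axis along z; 2 to 4 rods stand in the jar's bore at the start (absent ones have no pose).
- rod_2_mid (a point): Middle of a brass grinding rod, 14 mm diameter, 60 mm long, its axis along z; 2 to 4 rods stand in the jar's bore at the start (absent ones have no pose).
- rod_3_mid (a point): Middle of a brass grinding rod, 14 mm diameter, 60 mm long, its axis along z; 2 to 4 rods stand in the jar's bore at the start (absent ones have no pose).
- bottle_clear_mid (a point): Middle (half-way up) of a clear reagent bottle with a blue cap and pale label, body 58 mm diameter up to about 75 mm, 115 mm high. One or two of the three bottles stand on the stand's base at the start (absent ones have no pose).
- bottle_amber_mid (a point): Middle (half-way up) of a brown reagent bottle with a black cap, body 54 mm diameter up to about 65 mm, 105 mm high. One or two of the three bottles stand on the stand's base at the start (absent ones have no pose).
- bottle_dropper_mid (a point): Middle (half-way up) of a small brown bottle with a black cap, body 37 mm diameter up to about 50 mm, 85 mm high. One or two of the three bottles stand on the stand's base at the start (absent ones have no pose).

How it is judged:
By the outcome, as a careful person would: the job done as asked, in the order asked, and still so for the second after the job is handed in, with the robot touching nothing.
Of bottle_clear, bottle_amber, bottle_dropper only 1 to 2 are there at a start; the rules pass over those that are not, and their reading is None.
Of rod_0, rod_1, rod_2, rod_3 only 2 to 4 are there at a start; the rules pass over those that are not, and their reading is None.
At some moment in a run one of plate, cap may be knocked a few centimetres aside while the robot is not near it.
It also fails if it takes over 210 s, if anything falls off the work surface, if the arm or the gripper's body presses on something with over 40 N, if the wrist force passes 120 N, or if a joint passes its speed limit or range.

## Working session

There is one attempt and no reset: what is moved stays moved. The work goes in short steps, each a Python script; the robot and the scene stay as the last script left them, time stands still between calls to the robot, and variables do not carry over. Pictures are saved under pics/ and viewed, and the job is handed in when it is done.

```bash
ls -la; mkdir -p pics
cat > h.py <<'E'
import numpy as np, cv2
from bench import r, eoat, kin, viewer, workorder, telemetry as T
def save(cap,name):
    cv2.imwrite(f'pics/{name}.png',cv2.cvtColor(cap['color'],cv2.COLOR_RGB2BGR))
def pts(c):
    z=c['z_map'].astype(float); v,u=np.mgrid[0:z.shape[0],0:z.shape[1]]
    P=np.stack([(u-c['cx'])/c['fx']*z,(v-c['cy'])/c['fy']*z,z],-1)
    W=(P-c['t'])@np.array(c['R'])   # R^T (P-t)
    W[z<=0]=np.nan
    return W
def ray(c,u,v,h):
    R=np.array(c['R']);t=np.array(c['t'])
    o=-R.T@t; d=R.T@np.array([(u-c['cx'])/c['fx'],(v-c['cy'])/c['fy'],1.])
    return o+d*(h-o[2])/d[2]
E
python3 - <<'E'
from h import *
print(T.current_clock(), T.current_tool_pos())
for n in ['scene','top','wrist']:
    c=viewer.capture(n); save(c,n+'0'); np.savez(f'pics/{n}0.npz',**c)
    print(n,c['fx'],c['cx'],c['cy'],'cam pos',-np.array(c['R']).T@c['t'],np.round(c['R'],2).tolist())
print(T.current_clock(), r.tcp_to_grasp)
E
```

```text
total 12
drwxr-xr-x  3 agent agent 4096 Dec  6 15:22 .
drwxr-xr-x 23 root  root  4096 Dec  6 15:22 ..
drwxr-xr-x  2 agent agent 4096 Dec  6 15:22 pics
0.0 [ 0.24185472 -0.57570504  0.19241833]
scene 564.4278635062569 335.2670847506106 239.50567906611298 cam pos [-0.11109471  0.70296888  1.3739383 ] [[-0.76, -0.64, -0.0], [-0.5, 0.6, -0.62], [0.4, -0.47, -0.78]]
top 469.1288533038803 313.6779540213329 230.058781985659 cam pos [ 0.46120627 -0.02158228  1.16057648] [[0.01, -1.0, -0.0], [-1.0, -0.01, -0.08], [0.08, 0.0, -1.0]]
wrist 382.57640731292884 325.75968907757317 229.34944962963746 cam pos [ 0.30349393 -0.55093868  0.38421095] [[0.39, -0.92, -0.0], [-0.89, -0.38, 0.24], [-0.23, -0.09, -0.97]]
0.15 0.0187
```

View pics/scene0.png

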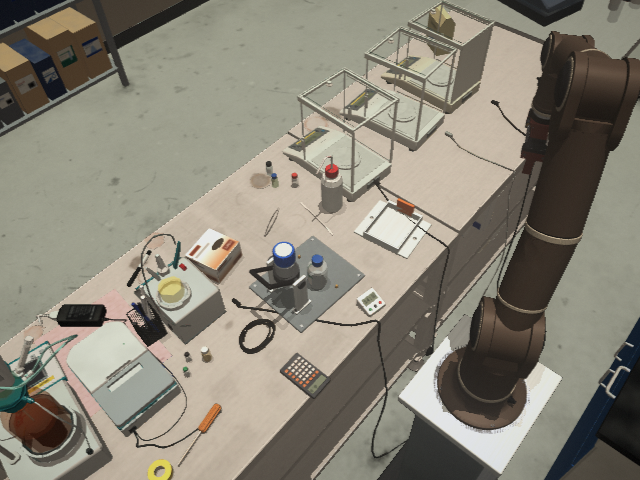

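View pics/top0.png

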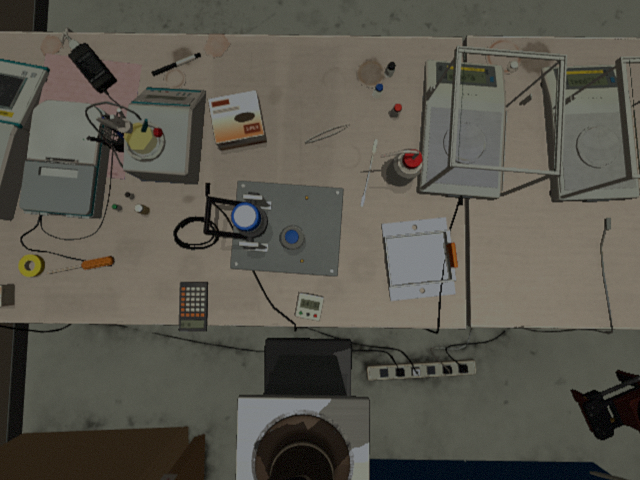

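View pics/wrist0.png

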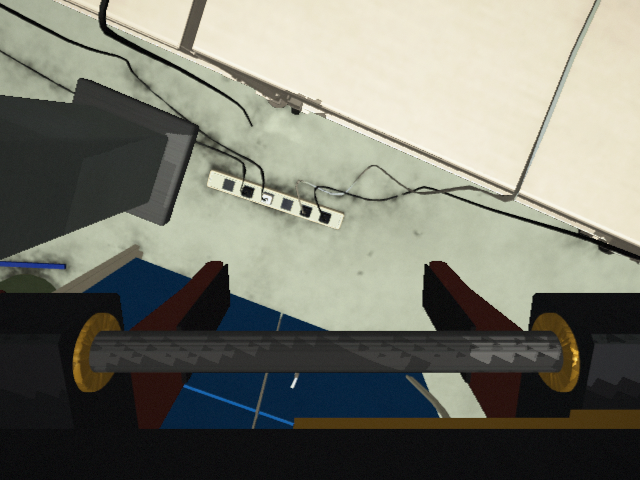

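Run:
```python
import numpy as np, cv2
a=cv2.imread('pics/top0.png')[160:340,160:480]; a=cv2.convertScaleAbs(a,alpha=1.6,beta=20)
cv2.imwrite('pics/topcrop0.png',cv2.resize(a,None,fx=2.5,fy=2.5,interpolation=cv2.INTER_CUBIC))
a=cv2.imread('pics/scene0.png')[180:400,220:460]
cv2.imwrite('pics/scenecrop0.png',cv2.resize(a,None,fx=2.5,fy=2.5,interpolation=cv2.INTER_CUBIC))
```

```text
(no output)
```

View pics/topcrop0.png

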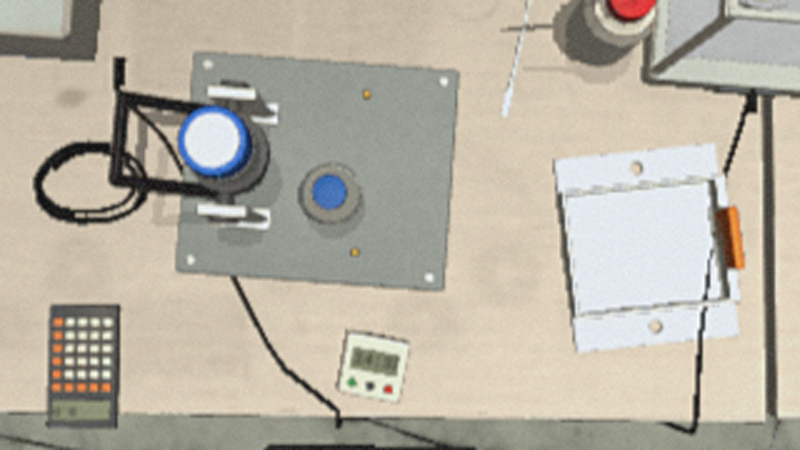

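View pics/scenecrop0.png

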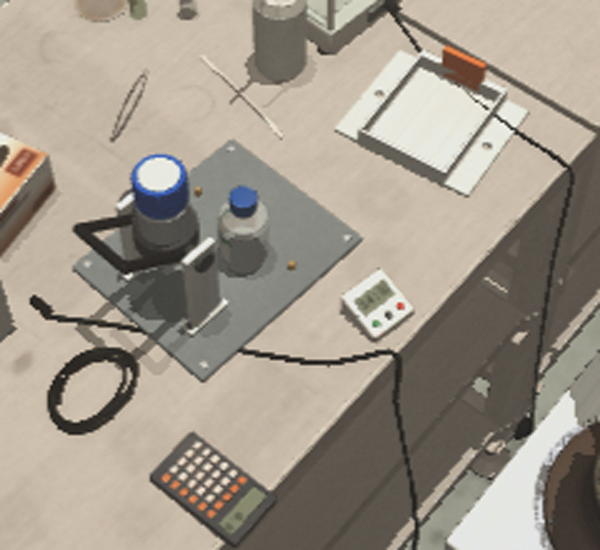

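```bash
cat >> h.py <<'E'
def blob(mask,minA=5):
    n,l,s,ce=cv2.connectedComponentsWithStats(mask.astype(np.uint8))
    return [(int(s[i,4]),ce[i],l==i) for i in range(1,n) if s[i,4]>=minA]
def hsv(c): return cv2.cvtColor(c['color'],cv2.COLOR_RGB2HSV)
E
python3 - <<'E'
from h import *
for n in ['top','scene']:
    c=dict(np.load(f'pics/{n}0.npz')); W=pts(c); H=hsv(c)
    print(n)
    reg=(W[...,0]>.25)&(W[...,0]<.75)&(W[...,1]>-.45)&(W[...,1]<.2)
    def rep(name,m,minA):
        for a,ce,mm in blob(m&reg,minA):
            p=W[mm]; print(name,a,ce.round(1),'med',np.nanmedian(p,0).round(4),'zmax',np.nanpercentile(p[:,2],[5,50,95]).round(4), H[mm].mean(0).round())
    rep('brass',(H[...,0]>12)&(H[...,0]<28)&(H[...,1]>110)&(H[...,2]>60)&(W[...,2]<.05),2)
    rep('blue',(H[...,0]>100)&(H[...,0]<125)&(H[...,1]>110)&(W[...,2]>.05),15)
    rep('orange',(H[...,0]>3)&(H[...,0]<15)&(H[...,1]>170)&(W[...,2]>.02),15)
    rep('captop',(W[...,2]>.2)&(W[...,2]<.24),20)
    rep('green',(W[...,2]>.1)&(W[...,2]<.125),8)
    cab=(H[...,2]<60)&(W[...,2]>.0)&(W[...,1]<-.2)&(W[...,1]>-.4)&(W[...,0]<.5)
    rep('cable',cab,5)
E
```

```text
top
brass 8 [306.1 197.1] med [0.6363 0.     0.015 ] zmax [0.0132 0.015  0.0183] [ 20. 151.  96.]
brass 4 [301.5 260.5] med [0.4801 0.0088 0.0165] zmax [0.0139 0.0165 0.0193] [ 22. 175. 108.]
blue 277 [247.2 217.4] med [0.5589 0.1111 0.2231] zmax [0.1476 0.2231 0.2262] [109. 189.  89.]
blue 144 [291.3 236.3] med [0.5321 0.0299 0.1226] zmax [0.1196 0.1226 0.1255] [108. 174.  97.]
orange 111 [451.1 254. ] med [ 0.5001 -0.3466  0.0477] zmax [0.028  0.0477 0.0574] [ 11. 227.  65.]
orange 16 [455.4 256.1] med [ 0.4935 -0.3539  0.0549] zmax [0.0522 0.0549 0.0569] [ 13. 199. 128.]
captop 116 [401.8 153. ] med [ 0.6974 -0.1981  0.2236] zmax [0.2054 0.2236 0.2329] [ 20.  48. 103.]
captop 30 [438.8 175.6] med [ 0.6508 -0.2714  0.2229] zmax [0.2053 0.2229 0.2374] [23. 41. 54.]
captop 659 [245.1 216.8] med [0.5624 0.1178 0.2241] zmax [0.2169 0.2241 0.227 ] [106.  83. 118.]
green 149 [401.6 171.1] med [ 0.6788 -0.2091  0.1174] zmax [0.1026 0.1174 0.1242] [22. 38. 64.]
green 15 [425.7 185.5] med [ 0.6509 -0.2712  0.113 ] zmax [0.101  0.113  0.1206] [22. 43. 51.]
green 17 [260.4 201. ] med [0.6104 
[... 1365 characters left out ...]
0.22   0.233 ] [ 17.  38. 172.]
captop 408 [283.5 252.4] med [0.5577 0.1235 0.2223] zmax [0.204  0.2223 0.2268] [ 80.  71. 171.]
green 157 [331.5 185.6] med [ 0.6789 -0.2099  0.114 ] zmax [0.1011 0.114  0.1235] [ 20.  36. 131.]
green 17 [352.1 180.4] med [ 0.6508 -0.2739  0.1103] zmax [0.1022 0.1103 0.1232] [ 19.  41. 112.]
green 113 [317.2 260.5] med [0.5271 0.032  0.1193] zmax [0.1047 0.1193 0.1234] [108. 107. 125.]
green 13 [276.3 280.2] med [0.5671 0.1527 0.1207] zmax [0.11   0.1207 0.1241] [17. 30. 50.]
green 59 [299.2 287.7] med [0.5069 0.1316 0.1161] zmax [0.1011 0.1161 0.1232] [21. 26. 84.]
cable 34 [435.9 238.9] med [ 0.3558 -0.3264  0.0054] zmax [0.0011 0.0054 0.0099] [16. 32. 50.]
```

```bash
cat >> h.py <<'E'
def down(yaw):  # tool x axis at world yaw, z down
    c,s=np.cos(yaw),np.sin(yaw)
    x=np.array([c,s,0]);z=np.array([0,0,-1.]);y=np.cross(z,x)
    return np.stack([x,y,z],1)
G=r.tcp_to_grasp
E
python3 - <<'E'
from h import *
R=np.array(T.current_tcp_rot()); p=np.array(T.current_tool_pos()); print(R.round(3))
c=dict(np.load('pics/wrist0.npz')); o=-c['R'].T@c['t']; print('cam in tool',R.T@(o-p), 'axis in tool', R.T@c['R'][2])
for name,pos in [('bottle',[.532,.03,.25]),('plate',[.5,-.345,.25]),('bar',[.57,.2,.25]),('cap',[.564,.118,.3]),('place',[.395,-.12,.15])]:
  for d in [-183,-93,-3,87,177]:
    q=kin.inverse_kinematics(pos,down(np.radians(d)))
    print(name,d,None if q is None else np.round(q,2))
E
```

```text
[[ 0.387 -0.922 -0.001]
 [-0.922 -0.387  0.001]
 [-0.001  0.    -1.   ]]
cam in tool [ 0.00067021 -0.06637599 -0.19161044] axis in tool [1.37294648e-04 2.44870542e-01 9.69555774e-01]
bottle -183 [ 0.76  0.46 -1.23  1.69  0.45  1.31  2.54]
bottle -93 [ 0.29  0.25 -0.53  1.71  0.14  1.21 -1.9 ]
bottle -3 [ 0.42  0.28 -0.7   1.71  0.19  1.22 -0.38]
bottle 87 [ 0.53  0.32 -0.85  1.7   0.25  1.24  1.14]
bottle 177 [ 0.76  0.46 -1.23  1.69  0.45  1.31  2.54]
plate -183 [ 0.36  0.34  0.22  1.58 -0.08  1.23 -2.6 ]
plate -93 [ 0.57  0.34 -0.05  1.56  0.02  1.24 -1.12]
plate -3 [ 0.78  0.37 -0.35  1.55  0.13  1.25  0.36]
plate 87 [ 0.98  0.41 -0.63  1.53  0.25  1.28  1.83]
plate 177 [ 0.36  0.34  0.22  1.58 -0.08  1.23 -2.6 ]
bar -183 [ 0.37  0.62 -1.23  1.52  0.59  1.42  2.19]
bar -93 [ 0.19  0.47 -0.87  1.53  0.37  1.31 -2.34]
bar -3 [ 0.26  0.51 -0.99  1.53  0.43  1.34 -0.83]
bar 87 [ 0.2   0.47 -0.89  1.53  0.38  1.32  0.79]
bar 177 [ 0.37  0.62 -1.23  1.52  0.59  1.42  2.19]
cap -183 [ 0.54  0.52 -1.23  1.51  0.49  1.46  2.38]
cap -93 [ 0.25  0.34 -0.71  1.53  0.22  1.36 -2.11]
cap -3 [ 0.31  0.36 -0.81  1.52  0.26  1.37 -0.57]
cap 87 [ 0.38  0.39 -0.92  1.52  0.32  1.39  0.96]
cap 177 [ 0.54  0.52 -1.23  1.51  0.49  1.46  2.38]
place -183 [-0.97  0.2   1.32  2.18 -0.24  0.92 -2.7 ]
place -93 [ 0.48  0.12 -0.32  2.11  0.05  0.92 -1.49]
place -3 [ 0.67  0.14 -0.53  2.1   0.09  0.92  0.04]
place 87 [ 0.84  0.16 -0.72  2.09  0.13  0.93  1.57]
place 177 [-0.97  0.2   1.32  2.18 -0.24  0.92 -2.7 ]
```

Run:
```python
from h import *
r.move_pose([.50,-.15,.33],down(np.radians(87)))
r.move_pose([.535,.0,.33],down(np.radians(177)))
print(T.current_clock(), T.current_joint_pos())
c=viewer.capture('wrist'); save(c,'wrist1'); np.savez('pics/wrist1.npz',**c)
```

```text
3.1083 [ 0.68484622  0.30539369 -0.98694177  1.55920656  0.25681189  1.41607961
  2.76489881]
```

View pics/wrist1.png

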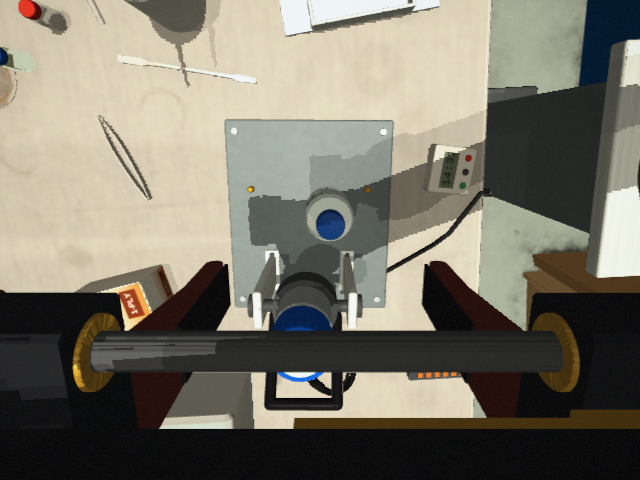

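Run:
```python
from h import *
c=dict(np.load('pics/wrist1.npz')); W=pts(c); H=hsv(c)
for a,ce,mm in blob((H[...,0]>10)&(H[...,0]<30)&(H[...,1]>110)&(W[...,2]<.05)&(W[...,1]>-.1)&(W[...,1]<.1)&(W[...,0]>.4)&(W[...,0]<.7),3):
    print('brass',a,ce.round(1),np.nanmedian(W[mm],0).round(4),ray(c,*ce,.013).round(4))
for a,ce,mm in blob((H[...,0]>100)&(H[...,0]<125)&(H[...,1]>110)&(W[...,2]>.05),40):
    p=W[mm];top=p[p[:,2]>np.nanpercentile(p[:,2],90)-.008]
    print('blue',a,ce.round(1),np.nanmedian(top,0).round(4),(np.nanmin(top,0)).round(4),np.nanmax(top,0).round(4))
# slab corners
m=(W[...,2]>.004)&(W[...,2]<.013)&(W[...,0]>.4)&(W[...,0]<.72)&(W[...,1]>-.12)&(W[...,1]<.2)&(H[...,1]<40)
print(m.sum(), np.nanmin(W[m],0),np.nanmax(W[m],0))
rr=cv2.minAreaRect((W[m][:,:2]*1000).astype(np.float32)); print(rr)
```

```text
brass 31 [250.5 188.6] [ 0.635  -0.0022  0.0159] [ 0.6359 -0.0019  0.013 ]
brass 36 [367.1 189.2] [0.4811 0.0072 0.016 ] [0.4807 0.0079 0.013 ]
blue 669 [330.1 224.4] [0.5323 0.0279 0.1226] [0.5172 0.0134 0.1159] [0.5467 0.0434 0.1251]
blue 1140 [301.6 319.9] [0.5636 0.0923 0.2215] [0.5442 0.0888 0.2151] [0.5847 0.0988 0.2258]
blue 193 [299.7 376.7] [0.5649 0.1402 0.2245] [ 0.5347 -0.0247  0.2228] [0.5855 0.1453 0.4573]
23924 [ 0.40008296 -0.09289138  0.00403603] [0.67854237 0.18301224 0.01299287]
((534.4797973632812, 47.30646514892578), (264.5409240722656, 274.3257141113281), 86.45211029052734)
```

Run:
```python
from h import *
Y=np.radians(177)
r.move_l([.532,.029,.25],down(Y),max_speed=.3)
s=r.move_l([.532,.029,.070-G],max_speed=.15,max_force=15)
print(s,T.current_tool_pos())
eoat.grasp(); print('w',T.current_grip_width(),T.current_clock())
r.move_l([.532,.029,.22],max_speed=.2)
print('w',T.current_grip_width(),T.current_wrist_force(),T.current_joint_pos())
for d in [177,150,120,90,200]:
    for p in ([.395,-.12,.22],[.395,-.12,.065]):
        q=kin.inverse_kinematics(p,down(np.radians(d))); print(d,None if q is None else np.round(q,2))
```

```text
False [0.53262829 0.02907604 0.05209598]
w 0.05343378125570066 5.7167
w 0.053608664384049 [ 1.41819994 -0.43864291 -1.41206276] [ 0.60587787  0.3826294  -0.96506635  1.74094061  0.33552134  1.19723812
  2.63836932]
177 None
177 [ 0.98  0.38 -0.95  2.18  0.44  0.79  2.84]
150 [ 1.07  0.09 -0.92  1.99  0.08  1.1   2.73]
150 [ 0.89  0.34 -0.83  2.18  0.37  0.76  2.44]
120 [ 0.97  0.07 -0.81  1.99  0.06  1.1   2.22]
120 [ 0.81  0.32 -0.73  2.18  0.31  0.74  1.96]
90 [ 0.87  0.06 -0.71  2.    0.05  1.1   1.71]
90 [ 0.71  0.29 -0.61  2.19  0.25  0.73  1.5 ]
200 [-0.21 -0.    0.4   2.06  0.    1.09 -2.61]
200 [-0.79  0.52  1.27  2.27 -0.69  0.84 -1.85]
```

Run:
```python
from h import *
Y=np.radians(150)
r.move_l([.45,-.10,.22],down(Y),max_speed=.3)
r.move_l([.395,-.12,.20],max_speed=.3)
c=viewer.capture('scene'); save(c,'scene1'); c=viewer.capture('wrist'); save(c,'wrist2')
print(T.current_clock(), T.current_grip_width())
a=cv2.imread('pics/scene1.png')[150:400,220:500]
cv2.imwrite('pics/scene1c.png',cv2.resize(a,None,fx=2.2,fy=2.2,interpolation=cv2.INTER_CUBIC))
```

```text
7.825 0.05333413900732344
```

View pics/scene1c.png

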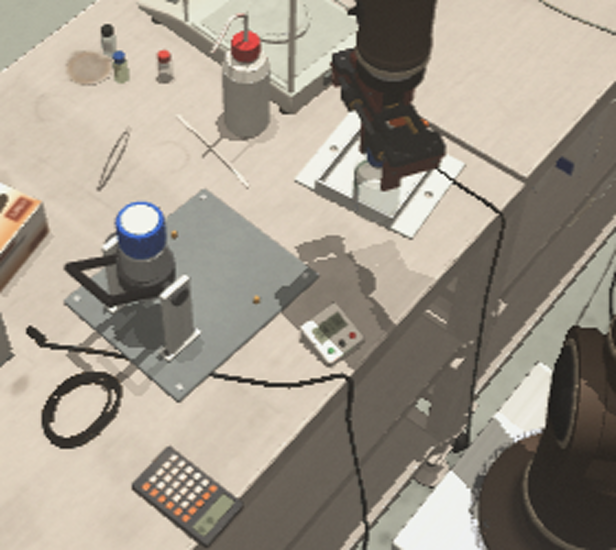

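View pics/wrist2.png

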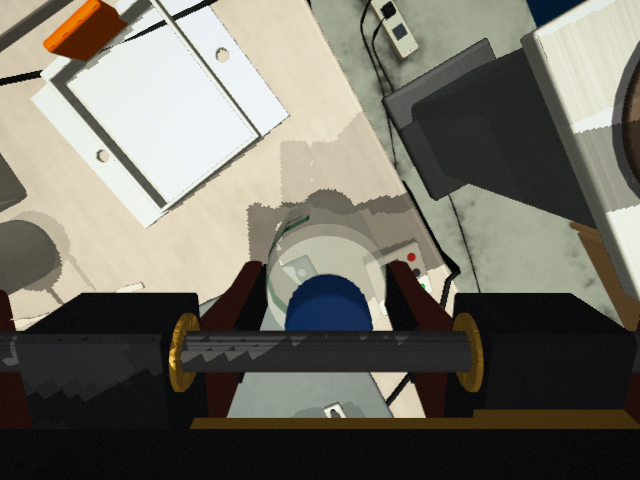

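Run:
```python
from h import *
r.move_l([.395,-.12,.06],max_speed=.2)
s=r.move_l([.395,-.12,.041],max_speed=.02,max_force=5)
print(s,T.current_tool_pos(),T.current_wrist_force())
eoat.open_gripper(); r.sleep(.2)
r.move_l([.395,-.12,.22],max_speed=.25)
r.move_pose([.50,-.28,.33],down(np.radians(90-3.6)))
for n in ['wrist','top']:
    c=viewer.capture(n); save(c,n+'3'); np.savez(f'pics/{n}3.npz',**c)
print(T.current_clock(),T.current_joint_pos())
```

```text
True [ 0.39465079 -0.12035014  0.04385249] [-0.21022927 -0.96792878  5.70308959]
12.225 [ 0.94316137  0.31169726 -0.68436718  1.48599533  0.19701676  1.41558421
  1.76297255]
```

View pics/wrist3.png

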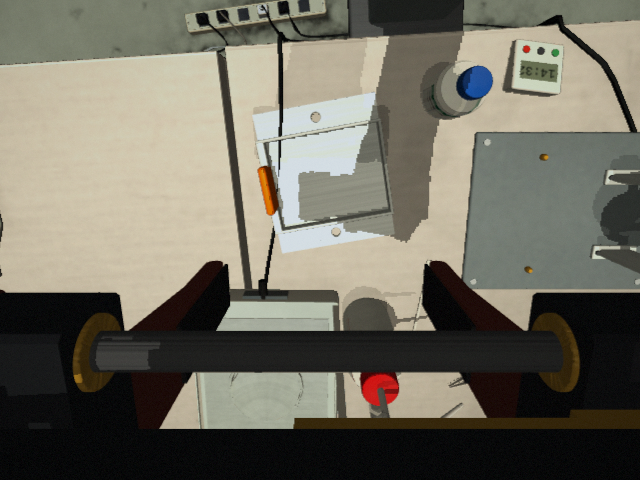

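View pics/top3.png

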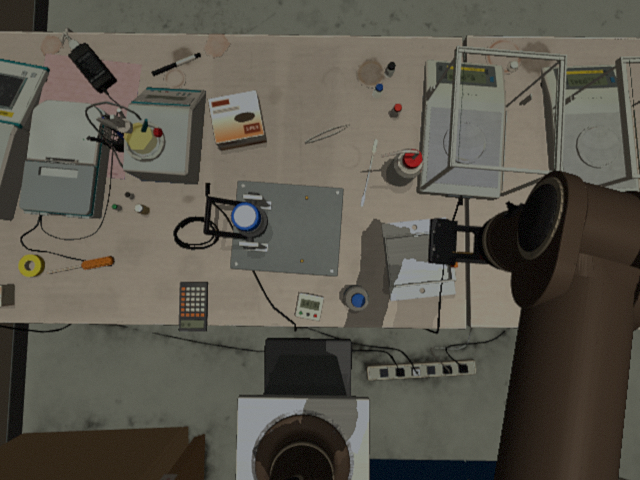

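```bash
cat > meas.py <<'E'
from h import *
def plate(c,zb=0.0,verbose=True):
    W=pts(c);H=hsv(c)
    o=(H[...,0]>3)&(H[...,0]<16)&(H[...,1]>150)&(W[...,2]>zb+.015)&(W[...,2]<zb+.07)&(W[...,0]>.3)&(W[...,0]<.7)&(W[...,1]>-.45)&(W[...,1]<.1)
    b=max(blob(o,20),key=lambda t:t[0]); p=W[b[2]]
    top=p[p[:,2]>zb+.049]
    rr=cv2.minAreaRect((top[:,:2]*1000).astype(np.float32))
    print('handle',b[0],b[1].round(1),'zmax',np.percentile(p[:,2],98).round(4),'topmed',np.median(top,0).round(4),'rect',np.round(rr[0],1),np.round(rr[1],1),round(rr[2],1))
    return top
E
python3 - <<'E'
from meas import *
c=dict(np.load('pics/wrist3.npz')); W=pts(c);H=hsv(c)
plate(c)
# holes: non-white small blobs within hull of plate flange
g=c['color'].max(-1)
for (u0,v0) in [(315,117),(335,231),(544,156),(529,269)]:
    s=np.s_[v0-9:v0+10,u0-9:u0+10]
    print(u0,v0); print(H[s][9,:,1], g[s][9]); print(np.nanmedian(W[s].reshape(-1,3),0).round(4))
E
```

```text
handle 435 [268.4 189.3] zmax 0.0567 topmed [ 0.4987 -0.3516  0.0546] rect [ 498.  -352.6] [58.8  9.4] 6.6
315 117
[13 15 14 13 10 43 45 44 44 43 41 44 45 47 19 11 16 18 17] [221 221 221 220 160 166 185 187 187 185 187 186 186 186 177 211 224 226
 225]
[ 0.4124 -0.2878  0.005 ]
335 231
[17 17 17 16 18  7 42 42 44 43 42 43 45 43 27 15 18 18 17] [228 227 228 227 226 171 193 205 204 207 206 206 205 207 159 211 228 227
 228]
[ 0.5666 -0.27    0.0054]
544 156
[ 13  18  15  19  34 134 202 219 218 208 214 219 210  86  20  17  16  15
  20] [116 116 118 121  90  63  72  85 102 141 186 196 193 137 117 117 114 116
 117]
[0.4796 0.0087 0.0085]
529 269
[ 16  17  19  19  59 177 208 206 213 210 217 215  95  24  15  17  15  19
  19] [124 123 122 121  82  72  81  93 103 131 149 145 116 118 121 122 120 122
 121]
[6.362e-01 1.000e-04 8.500e-03]
```

Run:
```python
from meas import *
c=dict(np.load('pics/wrist3.npz')); W=pts(c);H=hsv(c)
def cen(u0,v0,thr,z,r_=10):
    m=np.zeros(H.shape[:2],bool); m[v0-r_:v0+r_+1,u0-r_:u0+r_+1]=H[v0-r_:v0+r_+1,u0-r_:u0+r_+1,1]>thr
    b=max(blob(m,5),key=lambda t:t[0]); return b[0],b[1],ray(c,*b[1],z)[:2]
for n,a in dict(h1=(315,117,30,.005),h2=(335,231,30,.005),pn=(544,156,80,.014),pf=(529,269,80,.014)).items(): print(n,*[np.round(x,4) for x in cen(*a)])
h1=cen(315,117,30,.005)[2];h2=cen(335,231,30,.005)[2]
pn=cen(544,156,80,.014)[2];pf=cen(529,269,80,.014)[2]
d=h2-h1;e=pf-pn; print(np.linalg.norm(d),np.degrees(np.arctan2(d[1],d[0])),np.linalg.norm(e),np.degrees(np.arctan2(e[1],e[0])))
print('plate ctr',(h1+h2)/2,'pins ctr',(pn+pf)/2)
y=np.arctan2(d[1],d[0]); print('handle pred',(h1+h2)/2+75*.001*np.array([np.sin(y),-np.cos(y)]))
# top view
c=dict(np.load('pics/top0.npz'));
```

```text
h1 71 [315.2394 116.5915] [ 0.4122 -0.2873]
h2 53 [335.6792 231.3962] [ 0.5668 -0.2692]
pn 48 [543.8125 156.75  ] [0.4805 0.0069]
pf 43 [528.3721 269.2791] [ 0.6356 -0.0025]
0.15567250673764463 6.695499890994534 0.15532354605853627 -3.4557663411287516
plate ctr [ 0.48946705 -0.2782567 ] pins ctr [0.55803974 0.00220558]
handle pred [ 0.4982115  -0.35274518]
```

Run:
```python
from meas import *
R=down(np.radians(96.7))
r.move_pose([.498,-.3527,.20],R)
s=r.move_l([.498,-.3527,.036-G],max_speed=.15,max_force=12)
print(s,T.current_tool_pos())
eoat.grasp(); print('w',T.current_grip_width())
r.move_l([.498,-.3527,.12],max_speed=.1)
print('w',T.current_grip_width(),T.current_wrist_force(),T.current_wrist_torque())
for n in ['wrist','top']:
    c=viewer.capture(n); save(c,n+'4'); np.savez(f'pics/{n}4.npz',**c)
print(T.current_clock(),T.current_tool_pos())
```

```text
False [ 0.4986678  -0.35300275  0.0182579 ]
w 0.01003665236885418
w 0.009247606510493655 [-0.29744466 -0.410802   -1.91870953] [-0.15306162 -0.14146475  0.02653142]
16.6917 [ 0.49760596 -0.35245182  0.11917765]
```

View pics/wrist4.png

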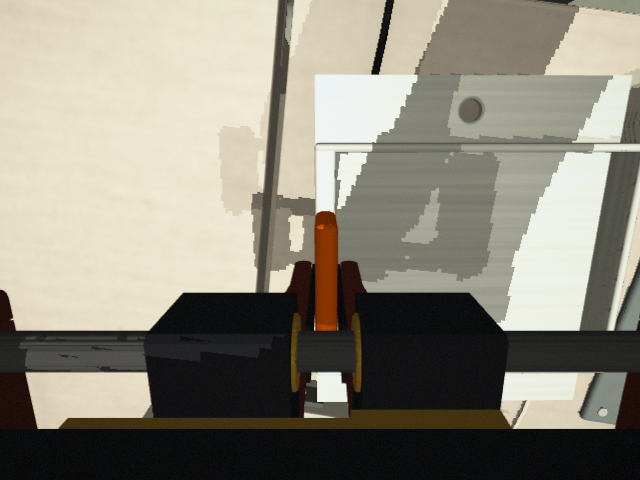

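Run:
```python
from meas import *
r.move_l([.5,-.25,.16],down(np.radians(90)),max_speed=.25)
r.move_l([.5535,-.0719,.13],down(np.radians(86.5)),max_speed=.25)
r.move_l([.5535,-.0719,.075],max_speed=.1)
c=viewer.capture('wrist'); save(c,'wrist5'); np.savez('pics/wrist5.npz',**c)
c=viewer.capture('scene'); save(c,'scene5')
print(T.current_clock(),T.current_tool_pos(),T.current_grip_width())
```

```text
18.9833 [ 0.55411145 -0.07192085  0.07573021] 0.009784056930905156
```

View pics/wrist5.png

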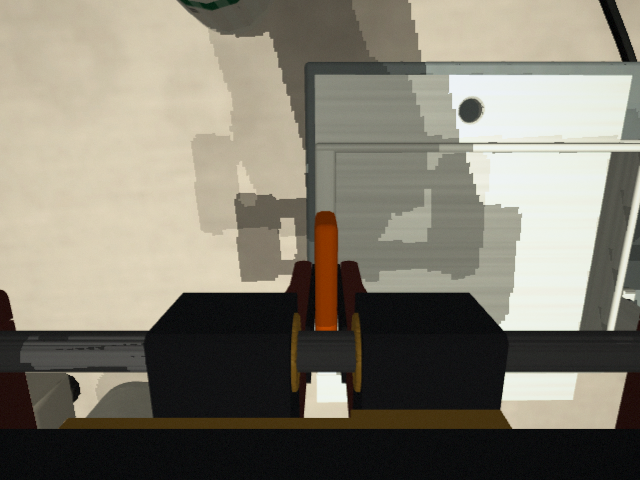

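View pics/scene5.png

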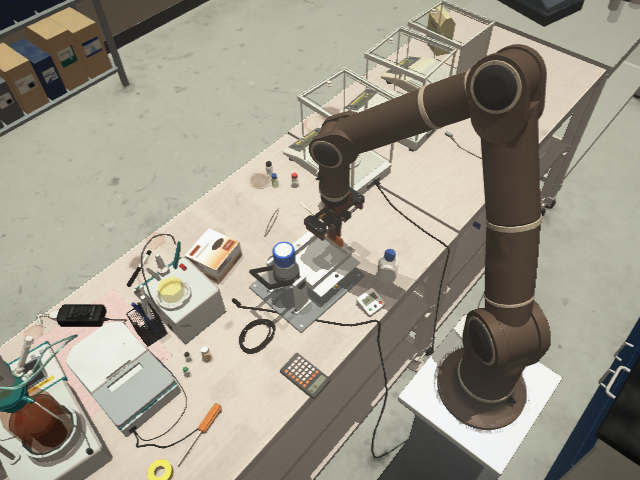

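Run:
```python
from meas import *
c=dict(np.load('pics/wrist5.npz')); W=pts(c);H=hsv(c); g=c['color'].max(-1)
f=np.zeros(g.shape,bool); f[84:138,330:450]=1; f[84:138,490:620]=1
p=W[f&np.isfinite(W[...,2])]; A=np.c_[p[:,:2],np.ones(len(p))]; s=np.linalg.lstsq(A,p[:,2],rcond=None)[0]; print('plane',s.round(4),'z@hole',np.median(p[:,2]))
# hole
m=np.zeros(g.shape,bool); m[96:126,456:486]=g[96:126,456:486]<120
b=max(blob(m,5),key=lambda t:t[0]); print('hole px',b[0],b[1])
t=np.array(T.current_tool_pos()); z=s@[.476,.0075,1]; print('hole z',z); hw=ray(c,*b[1],z); print('hole',hw, 'tool',t)
# tray wall line direction (row ~147) : brightest edges via depth jump z
E_=[]
for u in list(range(340,440,4))+list(range(495,620,4)):
    col=W[130:165,u,2]; 
    k=np.where(np.diff(col)>.008)[0]
    if len(k): E_.append(W[130+k[0]+1,u])
E_=np.array(E_); 
if len(E_): q=np.polyfit(E_[:,1],E_[:,0],1); print('wall dir deg from +y (x per y)',np.degrees(np.arctan(q[0])),len(E_), 'expected', 3.46)
# slab front edge
E2=[]
for u in range(330,600,5):
    col=W[55:80,u,2]; k=np.where(np.diff(col)>.02)[0]
    if len(k): E2.append(W[55+k[0]+1,u])
E2=np.array(E2); 
if len(E2): q=np.polyfit(E2[:,1],E2[:,0],1); print('plate edge',np.degrees(np.arctan(q[0])),len(E2))
```

```text
plane [ 0.0005 -0.0149  0.062 ] z@hole 0.062112030025839836
hole px 420 [469.91428571 110.04285714]
hole z 0.06213248240218486
hole [0.48087746 0.00562605 0.06213248] tool [ 0.55411145 -0.07192085  0.07573021]
wall dir deg from +y (x per y) 3.5537116286625814 56 expected 3.46
plate edge 3.4487410403122998 51
```

Run:
```python
from meas import *
r.move_l([.5535,-.0701,.045],max_speed=.08)
print(T.current_tool_pos(),T.current_wrist_force())
s=r.move_l([.5535,-.0701,.0250],max_speed=.02,max_force=6)
print(s,T.current_tool_pos(),T.current_wrist_force(),T.current_wrist_torque())
c=viewer.capture('wrist'); save(c,'wrist6'); np.savez('pics/wrist6.npz',**c)
W=pts(c); f=np.zeros(W.shape[:2],bool); f[84:138,330:450]=1; f[84:138,490:600]=1
p=W[f&np.isfinite(W[...,2])]; A=np.c_[p[:,:2],np.ones(len(p))]; print(np.linalg.lstsq(A,p[:,2],rcond=None)[0].round(4),np.median(p[:,2]))
```

```text
[ 0.5531853  -0.0697844   0.04442562] [ 0.31402549 -0.52181184 -2.15502038]
True [ 0.55341386 -0.07020858  0.02520975] [-0.0337824   0.06339029  6.21698296] [ 0.11921774 -0.02174698 -0.03338688]
[ 0.0012 -0.0003  0.0127] 0.013263529895635355
```

View pics/wrist6.png

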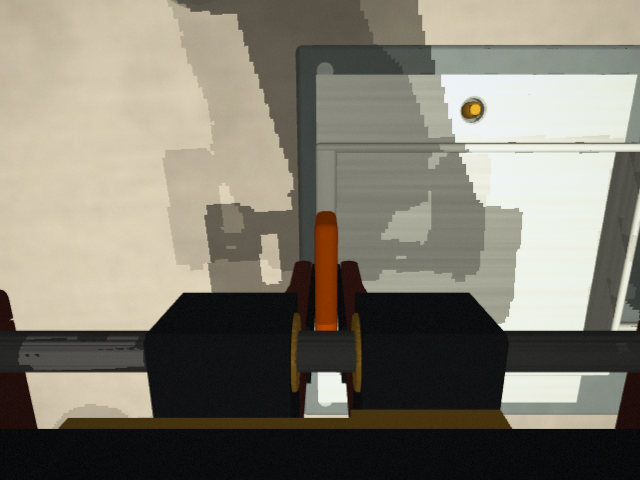

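Run:
```python
from meas import *
eoat.open_gripper(); r.sleep(.1)
r.move_l([.5535,-.0701,.20],max_speed=.25)
r.move_pose([.555,.06,.36],down(np.radians(177)))
for n in ['wrist','top']:
    c=viewer.capture(n); save(c,n+'7'); np.savez(f'pics/{n}7.npz',**c)
print(T.current_clock(),T.current_joint_pos())
```

```text
24.0 [ 0.59752378  0.38229755 -1.09616132  1.44874666  0.33820549  1.51612396
  2.59990292]
```

View pics/wrist7.png

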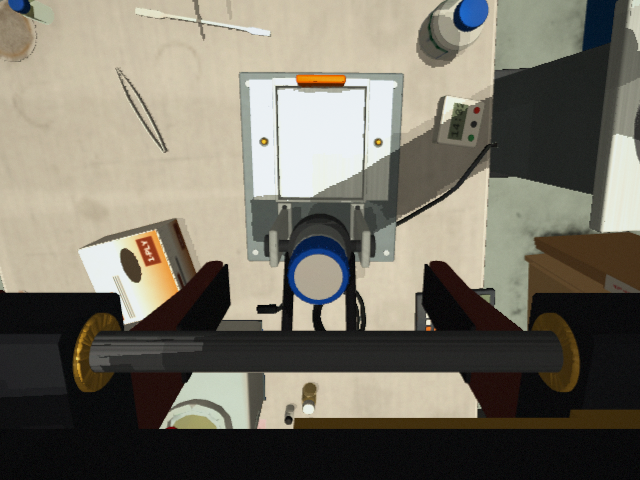

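```bash
cat >> meas.py <<'E'
def captop(c,z0=.224,tol=.008,guess=(.564,.118),rad=.06):
    W=pts(c)
    m=(abs(W[...,2]-z0)<tol)&(np.hypot(W[...,0]-guess[0],W[...,1]-guess[1])<rad)
    b=max(blob(m,30),key=lambda t:t[0]); mm=b[2].astype(np.uint8)
    cn=max(cv2.findContours(mm,cv2.RETR_EXTERNAL,cv2.CHAIN_APPROX_NONE)[0],key=len)
    z=np.nanmedian(W[b[2]][:,2])
    P=np.array([ray(c,*q[0],z)[:2] for q in cn])
    (x,y),rr=cv2.minEnclosingCircle((P*1000).astype(np.float32))
    A=np.c_[P,np.ones(len(P))]; s=np.linalg.lstsq(A,(P**2).sum(1),rcond=None)[0]; ls=s[:2]/2
    print('captop n',b[0],'z',z.round(4),'minenc',round(x,1),round(y,1),round(rr,1),'ls',ls.round(4),'r',np.sqrt(s[2]+ls@ls).round(4))
    return ls
E
python3 - <<'E'
from meas import *
c=dict(np.load('pics/wrist7.npz')); captop(c)
c=dict(np.load('pics/top3.npz')); captop(c)
from h import *
for d in [-150,-140,-130,-120,-110,-100,160,170,180,190,200]:
    q=kin.inverse_kinematics([.565,.118,.2],down(np.radians(d))); print(d,None if q is None else np.round(q,2))
E
```

```text
captop n 2934 z 0.2246 minenc 565.5 116.2 29.1 ls [0.5653 0.1164] r 0.0282
captop n 628 z 0.2244 minenc 563.4 118.5 28.8 ls [0.5635 0.1186] r 0.0276
-150 [-1.12  0.6   1.26  1.76 -0.61  1.24 -2.32]
-140 [-1.12  0.6   1.26  1.76 -0.61  1.24 -2.15]
-130 [-1.12  0.6   1.26  1.76 -0.61  1.24 -1.97]
-120 [-1.12  0.6   1.26  1.76 -0.61  1.24 -1.8 ]
-110 [-1.12  0.6   1.26  1.76 -0.61  1.24 -1.62]
-100 [-1.12  0.6   1.26  1.76 -0.61  1.24 -1.45]
160 [ 0.4   0.49 -0.97  1.66  0.43  1.21  2.13]
170 [ 0.42  0.51 -1.    1.66  0.45  1.22  2.29]
180 [ 0.44  0.52 -1.04  1.66  0.47  1.23  2.45]
190 [ 0.46  0.54 -1.07  1.66  0.49  1.24  2.6 ]
200 [ 0.48  0.55 -1.1   1.66  0.52  1.26  2.76]
```

Run:
```python
from meas import *
X,Yc=.5648,.1175
r.move_pose([X,Yc,.32],down(np.radians(90)))
for y in [30]:
    t=T.current_clock(); r.move_l([X,Yc,.32],down(np.radians(y))); print(y,T.current_clock()-t,T.current_joint_pos())
t=T.current_clock(); r.move_pose([X,Yc,.32],down(np.radians(-40))); print(T.current_clock()-t,T.current_joint_pos())
t=T.current_clock(); r.move_pose([X,Yc,.32],down(np.radians(-100))); print(T.current_clock()-t,T.current_joint_pos())
```

```text
30 1.1999999999999993 [ 0.14986931  0.30419042 -0.57570685  1.49699558  0.16657326  1.38960241
  0.08994637]
1.083400000000001 [ 0.00410748  0.27698334 -0.37835456  1.50675736  0.10309433  1.37762839
 -1.07717612]
0.9499999999999993 [-0.11346349  0.26238979 -0.22478298  1.51483005  0.05896435  1.37109753
 -2.08540144]
```

Run:
```python
from meas import *
X,Yc=.5648,.1175
z=.215-G
s=r.move_l([X,Yc,z],max_speed=.15,max_force=12); print(s,T.current_tool_pos(),T.current_wrist_force())
eoat.grasp(); print('w',T.current_grip_width(),T.current_wrist_force(),T.current_wrist_torque())
y=-100
for k in range(5):
    y+=52; z+=.00223*np.radians(52)
    r.move_l([X,Yc,z],down(np.radians(y)))
    print(y,np.round(T.current_tool_pos(),4),np.round(T.current_wrist_force(),1),np.round(T.current_wrist_torque(),2),round(T.current_grip_width(),4))
print(T.current_clock(),T.current_joint_pos())
c=viewer.capture('scene'); save(c,'scene8'); c=viewer.capture('top'); save(c,'top8'); 
a=cv2.imread('pics/scene8.png')[180:340,220:420]
cv2.imwrite('pics/scene8c.png',cv2.resize(a,None,fx=3,fy=3,interpolation=cv2.INTER_CUBIC))
```

```text
False [0.56538673 0.11767269 0.19718838] [ 0.3382915   0.00161845 -0.15009815]
w 0.0005519538518776549 [ 0.44957675 -0.23017472 -0.51500161] [ 0.02963168  0.03766985 -0.0328973 ]
-48 [0.5648 0.1174 0.1983] [-0.   0.6 -0.3] [-0.03 -0.03  0.01] 0.0005
4 [0.5648 0.1175 0.2003] [0.1 0.2 0.5] [-0.03 -0.11  0.02] 0.0007
56 [0.5648 0.1175 0.2024] [-0.5  0.5 -0.5] [-0.02 -0.15  0.05] 0.0005
108 [0.5648 0.1175 0.2044] [-0.9  0.2 -0.3] [ 0.08 -0.11  0.03] 0.0001
160 [0.5648 0.1175 0.2064] [0.  0.4 0.3] [ 0.11 -0.06 -0.  ] 0.0005
36.2 [ 0.51153888  0.58052132 -1.17117798  1.64876209  0.55394687  1.2892178
  2.02910121]
```

View pics/scene8c.png

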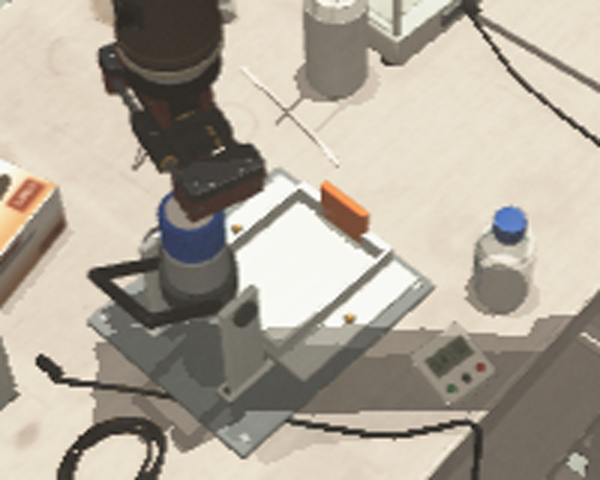

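Run:
```python
from meas import *
c=viewer.capture('wrist'); save(c,'wrist8');np.savez('pics/wrist8.npz',**c)
c=viewer.capture('scene'); captop(c)
a=cv2.imread('pics/scene8.png')[190:290,240:340]
cv2.imwrite('pics/scene8d.png',cv2.resize(a,None,fx=6,fy=6,interpolation=cv2.INTER_CUBIC))
print(T.current_grip_width(),T.current_tool_pos())
```

```text
captop n 184 z 0.2223 minenc 561.4 121.6 29.7 ls [0.5604 0.1232] r 0.0233
0.0007717007467882723 [0.56479359 0.11753128 0.20651521]
```

View pics/scene8d.png

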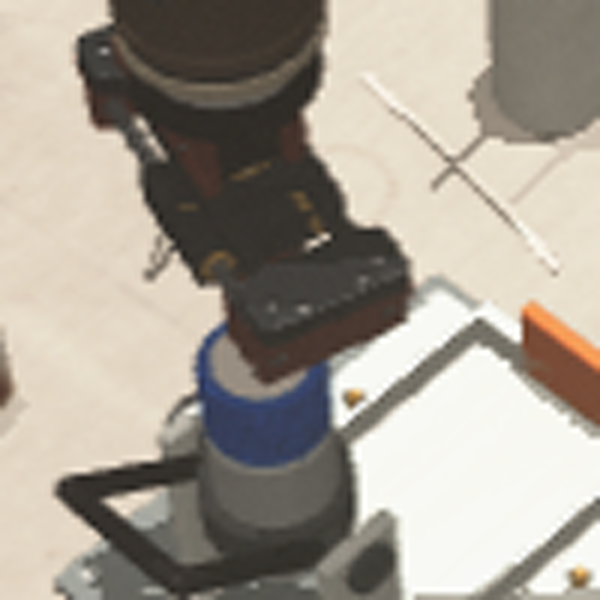

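View pics/wrist8.png

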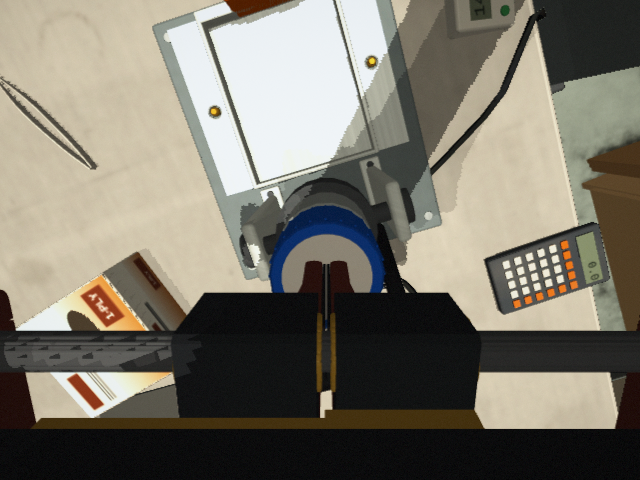

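View pics/top8.png

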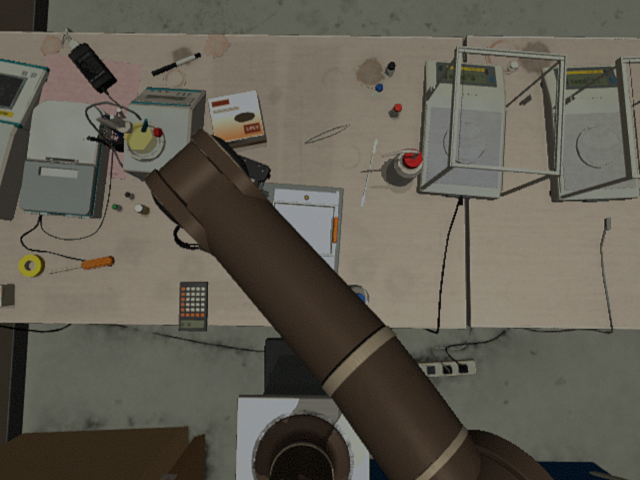

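Run:
```python
from meas import *
c=dict(np.load('pics/wrist8.npz')); W=pts(c)
for (u,v) in [(327,225),(300,270),(345,275),(315,266),(335,266),(318,280),(315,300),(337,285),(325,215)]:
    print(u,v,W[v,u].round(4))
c=dict(np.load('pics/wrist7.npz')); W=pts(c)
for (u,v) in [(215,266),(437,266),(320,280)]:
    print(u,v,W[v,u].round(4))
```

```text
327 225 [0.556  0.0938 0.2236]
300 270 [0.5757 0.1099 0.2251]
345 275 [0.5538 0.1087 0.2543]
315 266 [0.5655 0.1047 0.243 ]
335 266 [0.5573 0.1072 0.244 ]
318 280 [0.564  0.1053 0.2588]
315 300 [0.5554 0.0844 0.3262]
337 285 [0.5571 0.1076 0.2643]
325 215 [0.5558 0.0906 0.2158]
215 266 [0.6022 0.045  0.3941]
437 266 [0.5067 0.0502 0.3946]
320 280 [0.5636 0.1213 0.2244]
```

Run:
```python
from meas import *
for f,tcp,yaw in [('wrist7',[.555,.06,.36],177),('wrist8',[.5648,.1175,.2065],160),('wrist4',[.4976,-.3525,.1192],96.7)]:
    c=dict(np.load(f'pics/{f}.npz')); W=pts(c); R=down(np.radians(yaw))
    L=(W-np.array(tcp))@R   # tool frame
    m=(abs(L[...,0])<.06)&(abs(L[...,1])<.03)&(L[...,2]<-.0)&(L[...,2]>-.1)
    print(f)
    for u in ([205,215,222,437,445] if f=='wrist7' else [312,318,335,343] if f=='wrist8' else [300,345,350]):
        for v in range(240,330,6):
            if m[v,u]: print(u,v,L[v,u].round(3),c['color'][v,u])
```

```text
wrist7
205 264 [-0.052 -0.013 -0.033] [65 47 41]
205 270 [-0.051 -0.013 -0.04 ] [37 15  9]
205 276 [-0.048 -0.013 -0.047] [37 16 12]
205 282 [-0.047 -0.013 -0.052] [39 14  9]
205 288 [-0.046 -0.012 -0.056] [28 12  8]
205 294 [-0.044 -0.011 -0.061] [ 9 12 10]
205 300 [-0.044 -0.009 -0.061] [12 11 10]
205 306 [-0.044 -0.007 -0.062] [ 8 10  9]
205 312 [-0.044 -0.005 -0.063] [8 8 7]
205 318 [-0.045 -0.002 -0.062] [12 11 11]
205 324 [-0.044 -0.001 -0.064] [14 10  9]
215 264 [-0.048 -0.013 -0.033] [35 10  7]
215 270 [-0.046 -0.013 -0.04 ] [38 17 15]
215 276 [-0.046 -0.011 -0.042] [20  8  5]
215 282 [-0.044 -0.011 -0.048] [ 8 10  6]
215 288 [-0.044 -0.008 -0.048] [10 10  9]
215 294 [-0.044 -0.006 -0.049] [ 8 10  4]
215 300 [-0.044 -0.004 -0.05 ] [11  9 11]
215 306 [-0.044 -0.001 -0.05 ] [ 9 10  9]
215 312 [-0.044  0.001 -0.05 ] [9 6 3]
215 318 [-0.044  0.003 -0.051] [6 6 7]
215 324 [-0.044  0.005 -0.052] [ 9 10 11]
222 264 [-0.045 -0.013 -0.033] [66 44 38]
222 270 [-0.044 -0.011 -0.036] [10 10 11]
222 276 [-0.044 -0.009 -0.037] [ 8 11 10]
222 282 [-0.044 -0.007 -0.038] [7 9 6]
222 288 [-0.0
[... 3542 characters left out ...]
06 -0.011 -0.065] [38 14 11]
345 300 [ 0.006 -0.011 -0.071] [40 16 12]
345 306 [ 0.005 -0.011 -0.076] [33 12 10]
345 312 [ 0.005 -0.01  -0.078] [29 17 14]
345 318 [ 0.005 -0.01  -0.081] [11 11  9]
345 324 [ 0.005 -0.01  -0.085] [16 14 13]
350 264 [ 0.01  -0.012 -0.035] [38 15 14]
350 270 [ 0.009 -0.011 -0.041] [39 18 14]
350 276 [ 0.009 -0.011 -0.048] [40 18 14]
350 282 [ 0.008 -0.011 -0.055] [39 17 15]
350 288 [ 0.008 -0.011 -0.061] [38 13 10]
350 294 [ 0.008 -0.011 -0.066] [41 16 15]
350 300 [ 0.007 -0.011 -0.071] [38 16 12]
350 306 [ 0.007 -0.012 -0.076] [41 16 17]
350 312 [ 0.007 -0.011 -0.08 ] [37 15 10]
350 318 [ 0.007 -0.011 -0.084] [38 19 10]
350 324 [ 0.006 -0.011 -0.088] [39 16 14]
```

Run:
```python
from meas import *
for f,tcp,yaw,us in [('wrist7',[.555,.06,.36],177,[60,100,130,160,500,540,600]),('wrist8',[.5648,.1175,.2065],160,[200,250,290,320,400,560])]:
    c=dict(np.load(f'pics/{f}.npz')); W=pts(c); R=down(np.radians(yaw))
    L=(W-np.array(tcp))@R
    print(f)
    for u in us:
        for v in (296,310,320,328,340,355,368,380,400,422,440): print(u,v,L[v,u].round(3),c['color'][v,u],end=' | ')
        print()
```

```text
wrist7
60 296 [-0.056 -0.035 -0.115] [ 9 11  9] | 60 310 [-0.052 -0.035 -0.122] [11 10 13] | 60 320 [-0.049 -0.035 -0.127] [12 12 15] | 60 328 [-0.047 -0.035 -0.129] [10 11 11] | 60 340 [-0.046 -0.034 -0.131] [13 13 13] | 60 355 [nan nan nan] [12 14 13] | 60 368 [-0.047 -0.028 -0.132] [37 37 38] | 60 380 [-0.046 -0.027 -0.133] [37 38 39] | 60 400 [-0.047 -0.023 -0.132] [13 13 15] | 60 422 [-0.048 -0.018 -0.132] [15 16 19] | 60 440 [-0.039 -0.024 -0.143] [10 10 10] | 
100 296 [-0.048 -0.035 -0.115] [15 15 17] | 100 310 [-0.046 -0.033 -0.119] [13 14 18] | 100 320 [-0.045 -0.033 -0.122] [79 57 19] | 100 328 [-0.045 -0.03  -0.121] [76 52 15] | 100 340 [-0.044 -0.03  -0.124] [39 39 36] | 100 355 [-0.043 -0.028 -0.126] [85 86 82] | 100 368 [-0.043 -0.025 -0.126] [74 76 73] | 100 380 [-0.045 -0.021 -0.124] [76 54 14] | 100 400 [-0.046 -0.016 -0.124] [8 9 8] | 100 422 [-0.045 -0.012 -0.126] [11 11 15] | 100 440 [-0.033 -0.025 -0.144] [13  7 13] | 
130 296 [-0.267  0.147  0.292] [235 240 240] | 130 310 [-0.268  0.167  0.291] [221 221 198] | 130 320 [-0.271  0.182  0.291] [234 239 240] | 130 3
[... 4503 characters left out ...]
368 [ 0.012 -0.028 -0.134] [16 18 19] | 400 380 [ 0.013 -0.026 -0.134] [18 19 18] | 400 400 [ 0.013 -0.021 -0.133] [17 19 16] | 400 422 [ 0.012 -0.02  -0.138] [67 49 18] | 400 440 [ 0.011 -0.023 -0.145] [10 11 11] | 
560 296 [0.262 0.111 0.206] [149 142 124] | 560 310 [0.265 0.129 0.207] [217 206 182] | 560 320 [0.266 0.14  0.206] [212 203 177] | 560 328 [0.268 0.151 0.206] [213 204 180] | 560 340 [ 0.045 -0.029 -0.126] [26 27 25] | 560 355 [ 0.044 -0.027 -0.128] [40 40 39] | 560 368 [ 0.045 -0.023 -0.127] [41 40 37] | 560 380 [0.278 0.219 0.206] [210 201 175] | 560 400 [0.282 0.246 0.206] [210 200 176] | 560 422 [0.287 0.279 0.207] [197 183 160] | 560 440 [ 0.034 -0.023 -0.144] [11 11 12] |
```

```bash
cat >> h.py <<'E'
G=.051   # measured: real finger tips lie 32 mm behind the reported TCP
X,Yc=.5648,.1175
def st(tag=''):
    print(tag,np.round(T.current_tool_pos(),4),'F',np.round(T.current_wrist_force(),1),'M',np.round(T.current_wrist_torque(),2),'w',round(T.current_grip_width(),4),'t',round(T.current_clock(),1))
E
python3 - <<'E'
from meas import *
eoat.open_gripper()
r.move_l([X,Yc,.26],max_speed=.2)
for y in (90,20,-50,-100): r.move_pose([X,Yc,.26],down(np.radians(y)))
z=.215-G
s=r.move_l([X,Yc,z],max_speed=.12,max_force=12); st(s)
eoat.grasp(); st('grasp')
y=-100
for k in range(5):
    y+=52; z+=.00223*np.radians(52)
    r.move_l([X,Yc,z],down(np.radians(y))); st(y)
c=viewer.capture('wrist'); save(c,'wrist9')
print(T.current_joint_pos())
E
```

```text
False [0.5653 0.1176 0.1647] F [0.4 0.3 0.2] M [ 0.03  0.04 -0.01] w 0.0878 t 43.1
grasp [0.5649 0.1176 0.1642] F [-1.2 -0.1  1.3] M [0.08 0.07 0.01] w 0.0571 t 43.7
-48 [0.5648 0.1175 0.1659] F [ 1.1  1.3 -1.9] M [ 0.12 -0.26  0.01] w 0.0567 t 44.7
4 [0.5646 0.1176 0.168 ] F [ 0.5  0.2 -0.6] M [ 0.22 -0.03  0.02] w 0.0564 t 45.8
56 [0.5648 0.1174 0.17  ] F [ 0.6  0.8 -0.7] M [ 0.17 -0.22 -0.01] w 0.0564 t 46.8
108 [0.5647 0.1173 0.172 ] F [-0.1  0.4 -1.6] M [ 0.11 -0.16 -0.02] w 0.0561 t 47.9
160 [0.5648 0.1175 0.1741] F [ 0.9  0.4 -1.2] M [ 0.2  -0.18  0.03] w 0.0565 t 49.0
[ 0.5462569   0.67862641 -1.26586349  1.68672266  0.67309979  1.29001113
  1.9332846 ]
```

View pics/wrist9.png

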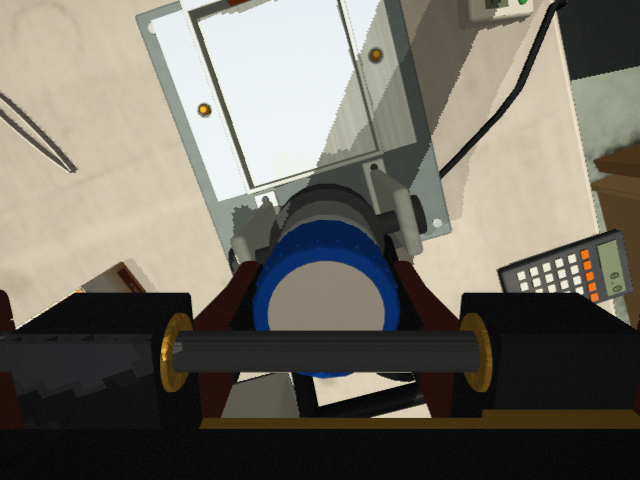

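Run:
```python
from meas import *
eoat.open_gripper()
c=viewer.capture('wrist'); captop(c,z0=.234)
z=.1741
for y in (90,20,-50,-100): r.move_pose([X,Yc,z],down(np.radians(y)))
st('back'); print(np.round(T.current_joint_pos(),2))
eoat.grasp(); st('grasp')
y=-100
for k in range(5):
    y+=52; z+=.00223*np.radians(52)
    r.move_l([X,Yc,z],down(np.radians(y))); st(y)
c=viewer.capture('wrist'); save(c,'wrist10')
print(T.current_joint_pos())
s=r.move_l([X,Yc,z+.02],max_speed=.03,max_force=6);st(s)
```

```text
captop n 11671 z 0.2331 minenc 563.8 113.6 28.3 ls [0.562  0.1089] r 0.024
back [0.5647 0.1176 0.174 ] F [-0.5 -0.  -0.4] M [ 0.08  0.06 -0.  ] w 0.0879 t 53.5
[-0.08  0.36 -0.26  1.73  0.11  1.07 -2.13]
grasp [0.5649 0.1172 0.1742] F [-0.4 -1.5  0.5] M [-0.19  0.04  0.05] w 0.0565 t 54.1
-48 [0.5651 0.1175 0.1763] F [ 1.2 -0.4  1.6] M [-0.26 -0.19  0.05] w 0.0564 t 55.2
4 [0.5652 0.1177 0.1784] F [2.1 0.3 2.3] M [-0.   -0.65  0.04] w 0.0563 t 56.3
56 [0.565  0.1179 0.1804] F [3.5 1.7 3.8] M [ 0.39 -0.79 -0.01] w 0.0565 t 57.3
108 [0.5647 0.1178 0.1823] F [2.8 1.7 4.2] M [ 0.7  -0.71 -0.06] w 0.0564 t 58.4
160 [0.5642 0.1176 0.1842] F [0.4 1.5 7. ] M [ 0.57 -0.13 -0.05] w 0.0565 t 59.4
[ 0.54012707  0.65210898 -1.24665063  1.67550278  0.64120354  1.29303086
  1.9597112 ]
True [0.5638 0.1171 0.1847] F [-0.5 -0.8  1.2] M [-0.02  0.06  0.02] w 0.0563 t 59.7
```

Run:
```python
from meas import *
s=r.move_l([X,Yc,.205],max_speed=.03,max_force=8);st(s)
s=r.move_l([X,Yc,.25],max_speed=.1,max_force=8);st(s)
c=viewer.capture('scene'); save(c,'scene11')
a=cv2.imread('pics/scene11.png')[180:340,220:420]
cv2.imwrite('pics/scene11c.png',cv2.resize(a,None,fx=3,fy=3,interpolation=cv2.INTER_CUBIC))
```

```text
False [0.5647 0.1174 0.2049] F [-0.3  0.2 -1.1] M [ 0.14 -0.04 -0.02] w 0.0564 t 60.5
False [0.5648 0.1173 0.2499] F [ 0.1 -0.5 -1.3] M [ 0.08 -0.09 -0.04] w 0.0563 t 61.1
```

View pics/scene11c.png

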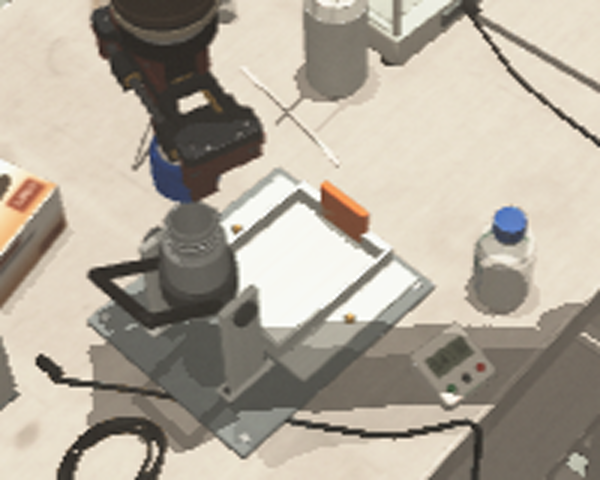

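Run:
```python
from meas import *
r.move_l([X-.03,0,.25],down(np.radians(130)),max_speed=.2)
r.move_l([.48,-.25,.15],down(np.radians(90)),max_speed=.3)
r.move_l([.48,-.25,.0],max_speed=.2)
s=r.move_l([.48,-.25,-.028],max_speed=.02,max_force=5); st(s)
eoat.open_gripper(); r.sleep(.1)
r.move_l([.48,-.25,.12],max_speed=.25)
r.move_pose([.50,-.1,.3],down(np.radians(90)))
for n in ['wrist','scene','top']:
    c=viewer.capture(n); save(c,n+'12'); np.savez(f'pics/{n}12.npz',**c)
    if n!='wrist':
        try: captop(c,z0=.04,guess=(.48,-.25))
        except Exception as e: print(e)
st(); print(T.current_joint_pos())
```

```text
True [ 0.4803 -0.25   -0.0184] F [ 0.7 -0.3  4.1] M [ 0.07 -0.14  0.01] w 0.056 t 64.8
captop n 222 z 0.039 minenc 475.6 -247.1 31.4 ls [ 0.4771 -0.2482] r 0.028
max() iterable argument is empty
 [ 0.4993 -0.1017  0.2984] F [ 0.5 -0.2 -0.1] M [ 0.08 -0.15 -0.02] w 0.0874 t 67.4
[ 1.01492906  0.31668842 -1.13452623  1.66298185  0.29202894  1.35276552
  1.40308249]
```

View pics/scene12.png

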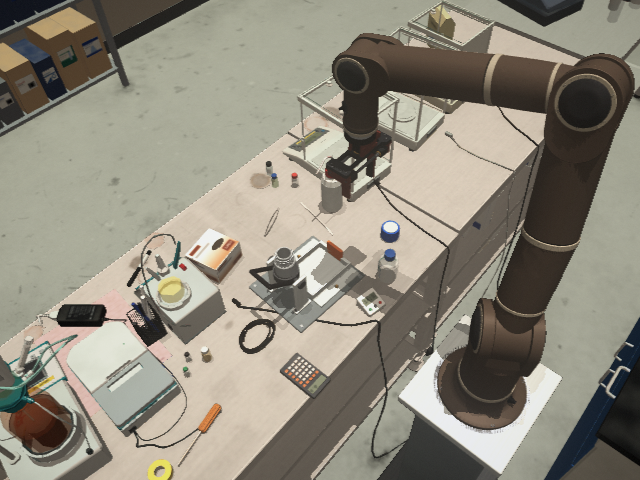

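View pics/wrist12.png

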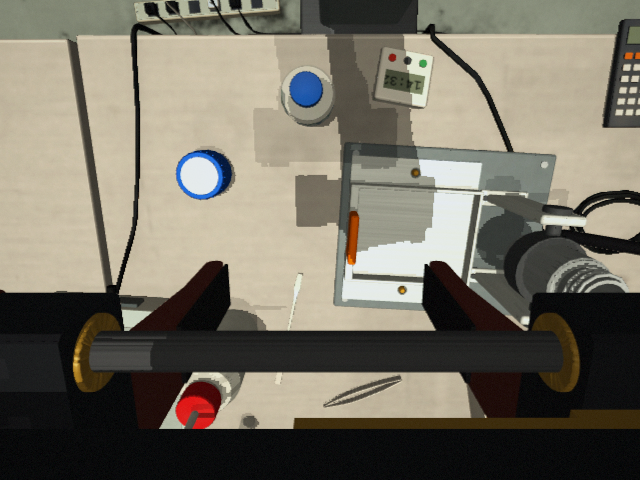

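Run:
```python
from meas import *
for n in ['top12','scene12','top3','wrist7']:
    c=dict(np.load(f'pics/{n}.npz')); W=pts(c); g=c['color'].max(-1)
    m=(W[...,2]>.16)&(W[...,2]<.2)&(W[...,1]>.185)&(W[...,1]<.23)&(abs(W[...,0]-.57)<.06)&(g<110)
    for a,ce,mm in blob(m,8):
        p=W[mm]; print(n,a,ce.round(1),np.nanmedian(p,0).round(4),np.nanmin(p,0).round(4),np.nanmax(p,0).round(4))
```

```text
top12 300 [208.8 216.2] [0.5675 0.2011 0.1835] [0.5272 0.1852 0.1656] [0.6096 0.2114 0.1907]
scene12 163 [262.1 279.5] [0.561 0.203 0.182] [0.5248 0.1866 0.1644] [0.6082 0.2114 0.1913]
top3 304 [208.8 216.3] [0.5675 0.2011 0.1832] [0.5272 0.1851 0.1653] [0.6094 0.2119 0.1907]
wrist7 166 [351.  322.9] [0.535  0.1918 0.1761] [0.529  0.1851 0.1694] [0.5408 0.1985 0.1824]
wrist7 112 [286.5 325.2] [0.6037 0.1896 0.1777] [0.5987 0.185  0.1697] [0.6104 0.1947 0.1822]
```

Run:
```python
from meas import *
c=dict(np.load('pics/scene12.npz')); W=pts(c)
m=(abs(W[...,0]-.567)<.035)&(W[...,1]>.09)&(W[...,1]<.175)&(W[...,2]>.11)&(W[...,2]<.215)
p=W[m]; rad=np.hypot(p[:,0]-X,p[:,1]-Yc)
for z0 in np.arange(.12,.215,.006):
    k=abs(p[:,2]-z0)<.003
    if k.sum(): print(round(z0,3),k.sum(),'r med',np.median(rad[k]).round(4),'max',np.percentile(rad[k],95).round(4),'ymax',p[k,1].max().round(4))
```

```text
0.12 6 r med 0.0368 max 0.0371 ymax 0.1546
0.126 11 r med 0.0355 max 0.0364 ymax 0.1533
0.132 47 r med 0.0334 max 0.038 ymax 0.1554
0.138 93 r med 0.033 max 0.0405 ymax 0.1545
0.144 45 r med 0.0302 max 0.0465 ymax 0.156
0.15 37 r med 0.0307 max 0.0566 ymax 0.1722
0.156 46 r med 0.03 max 0.0612 ymax 0.1719
0.162 30 r med 0.0296 max 0.0629 ymax 0.1718
0.168 45 r med 0.0291 max 0.0325 ymax 0.1741
0.174 46 r med 0.0269 max 0.031 ymax 0.1489
0.18 109 r med 0.0253 max 0.031 ymax 0.1477
0.186 28 r med 0.0192 max 0.0264 ymax 0.1377
0.192 46 r med 0.0213 max 0.0262 ymax 0.1408
0.198 46 r med 0.02 max 0.0258 ymax 0.1416
0.204 71 r med 0.0215 max 0.0257 ymax 0.1428
0.21 54 r med 0.0204 max 0.0248 ymax 0.1393
```

```bash
cat >> h.py <<'E'
sy=np.radians(-3.5)
SX=np.array([np.cos(sy),np.sin(sy)]);SY=np.array([-np.sin(sy),np.cos(sy)])
def bar(th,off=0.):
    ph=np.arctan2(55,85)+th; rr=.10124
    q=np.array([X,Yc])+SY*(rr*np.cos(ph)+off)
    return np.array([q[0],q[1],.125+rr*np.sin(ph)])
TIP=.032
E
python3 - <<'E'
from meas import *
print(bar(0),bar(2.4))
R=down(np.radians(86.5))
r.move_pose(bar(0,.02)+[0,0,.08-TIP-.01],R)
print(np.round(T.current_joint_pos(),2))
for th in np.linspace(0,2.4,7):
    for d in (86.5,):
        q=kin.inverse_kinematics(bar(th)+[0,0,-.042],down(np.radians(d))); print(round(th,2),d,None if q is None else np.round(q,2))
c=viewer.capture('wrist'); save(c,'wrist13'); st()
E
```

```text
[0.56998901 0.20233954 0.17999876] [0.55870573 0.01785951 0.14185734]
[ 0.24  0.57 -1.03  1.55  0.5   1.31  0.65]
0.0 86.5 [ 0.25  0.63 -0.99  1.66  0.57  1.16  0.62]
0.4 86.5 [ 0.32  0.59 -1.02  1.66  0.53  1.2   0.69]
0.8 86.5 [ 0.4   0.55 -1.04  1.67  0.51  1.21  0.76]
1.2 86.5 [ 0.49  0.54 -1.05  1.69  0.5   1.2   0.83]
1.6 86.5 [ 0.56  0.54 -1.04  1.73  0.51  1.17  0.88]
2.0 86.5 [ 0.59  0.57 -1.03  1.77  0.54  1.11  0.9 ]
2.4 86.5 [ 0.6   0.6  -0.99  1.81  0.58  1.05  0.89]
 [0.5721 0.2203 0.2182] F [ 0.2 -0.8  0.1] M [ 0.07 -0.12  0.02] w 0.0878 t 68.7
```

View pics/wrist13.png

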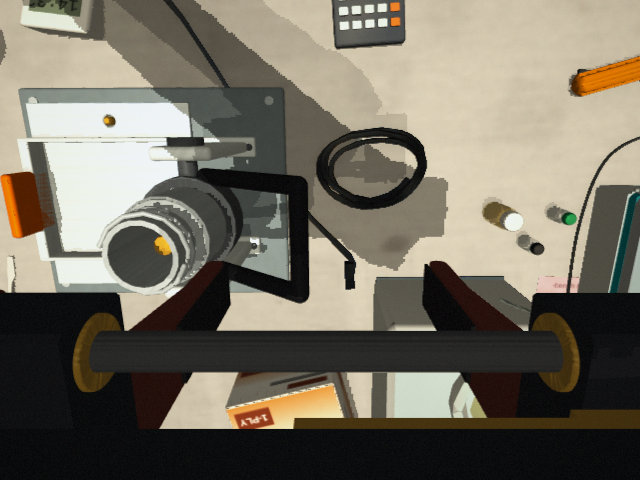

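Run:
```python
from meas import *
R=down(np.radians(86.5))
r.move_l(bar(0,.0055)+[0,0,.04-TIP-.01],R,max_speed=.1)
s=r.move_l(bar(0,.0055)+[0,0,-TIP-.010],max_speed=.04,max_force=5); st(s)
if not s:
    eoat.grasp(); st('grasp')
c=viewer.capture('wrist'); save(c,'wrist14')
```

```text
False [0.5705 0.208  0.1383] F [-1.1  0.5 -0.2] M [ 0.06 -0.13 -0.03] w 0.0875 t 70.4
grasp [0.5701 0.2037 0.1378] F [ -4.3 -10.4   6.6] M [-2.28  0.65  0.02] w 0.0111 t 71.6
```

View pics/wrist14.png

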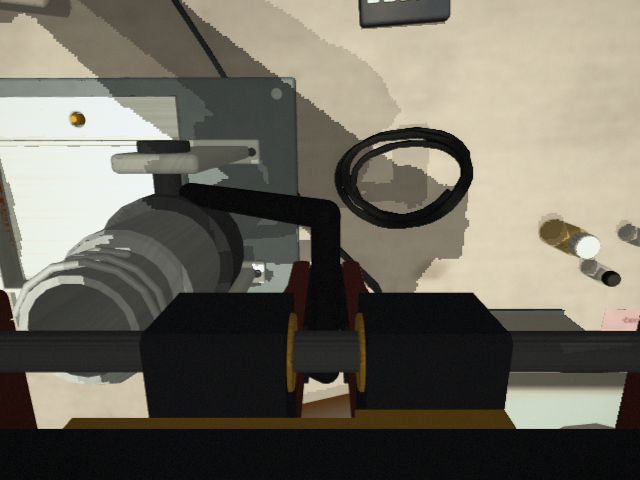

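Run:
```python
from meas import *
D=np.array([0,0,-TIP-.010])
for th in np.arange(.2,1.61,.2):
    r.move_l(bar(th)+D,max_speed=.12); st(round(th,2))
c=viewer.capture('scene'); save(c,'scene15')
c=viewer.capture('wrist'); save(c,'wrist15')
a=cv2.imread('pics/scene15.png')[180:340,220:420]
cv2.imwrite('pics/scene15c.png',cv2.resize(a,None,fx=3,fy=3,interpolation=cv2.INTER_CUBIC))
```

```text
0.2 [0.5695 0.191  0.1549] F [-1.   2.2  6.2] M [0.66 0.08 0.01] w 0.0111 t 72.0
0.4 [0.5687 0.1763 0.1684] F [-1.5  3.3  9.1] M [ 0.9   0.28 -0.03] w 0.0114 t 72.3
0.6 [0.5677 0.1592 0.1787] F [-4.1  3.5 15. ] M [ 0.94  0.62 -0.04] w 0.0111 t 72.6
0.8 [0.5666 0.1397 0.185 ] F [-4.5  2.1 18.6] M [ 0.69  0.84 -0.04] w 0.0112 t 73.0
1.0 [0.565  0.1179 0.1861] F [-5.7  0.3 16.6] M [0.01 0.95 0.  ] w 0.0112 t 73.3
1.2 [0.5635 0.0965 0.1827] F [-3.4 -2.2  9.1] M [-0.14  0.57  0.03] w 0.0108 t 73.6
1.4 [0.5622 0.0768 0.1756] F [-0.4 -1.7  0.1] M [-0.15 -0.07  0.04] w 0.0111 t 73.9
1.6 [0.5611 0.0597 0.1655] F [ 2.1  0.6 -7.8] M [ 0.33 -0.63  0.02] w 0.0113 t 74.2
```

View pics/scene15c.png

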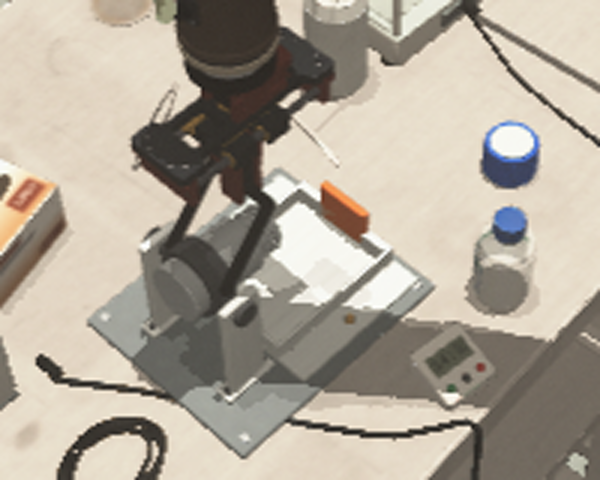

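View pics/wrist15.png

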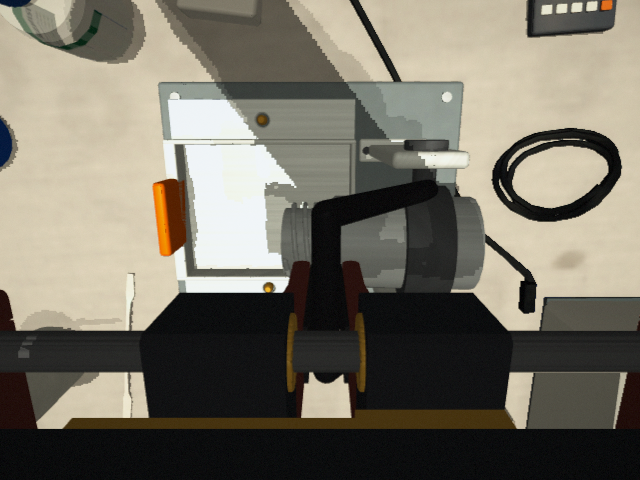

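Run:
```python
from meas import *
D=np.array([0,0,-TIP-.010])
for th in (1.8,2.0,2.15,2.3,2.4):
    r.move_l(bar(th)+D,max_speed=.06); st(round(th,2))
r.sleep(1.0); st()
c=viewer.capture('scene'); save(c,'scene16')
c=viewer.capture('wrist'); save(c,'wrist16')
a=cv2.imread('pics/scene16.png')[180:340,220:420]
cv2.imwrite('pics/scene16c.png',cv2.resize(a,None,fx=3,fy=3,interpolation=cv2.INTER_CUBIC))
```

```text
1.8 [0.5603 0.0459 0.1532] F [ 1.3  5.3 -7.3] M [ 1.37 -0.49 -0.02] w 0.0114 t 74.8
2.0 [0.5595 0.0336 0.1372] F [ 1.8  5.  -7.4] M [ 1.42 -0.54  0.  ] w 0.011 t 75.3
2.15 [0.559  0.0265 0.1239] F [ 1.3  5.7 -7.2] M [ 1.53 -0.46 -0.11] w 0.0113 t 75.7
2.3 [0.5587 0.0216 0.1097] F [ 0.7  7.1 -6.1] M [ 1.49 -0.39 -0.06] w 0.0111 t 76.1
2.4 [0.5586 0.0195 0.0999] F [ 0.4  5.5 -5.3] M [ 1.48 -0.3  -0.06] w 0.0112 t 76.4
 [0.5586 0.0195 0.0999] F [ 0.8  6.4 -5.5] M [ 1.54 -0.29  0.01] w 0.0111 t 77.4
```

View pics/scene16c.png

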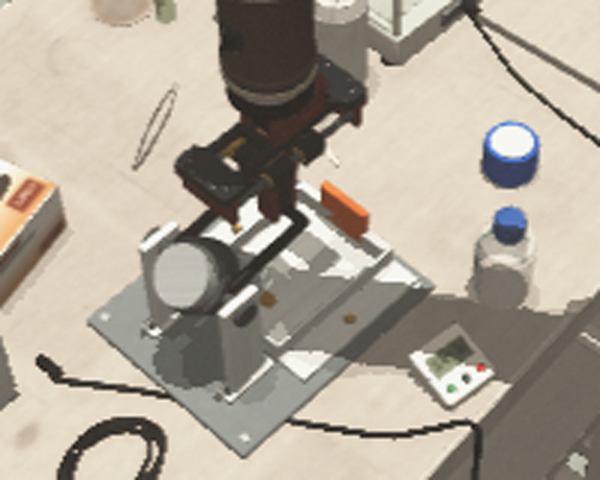

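View pics/wrist16.png

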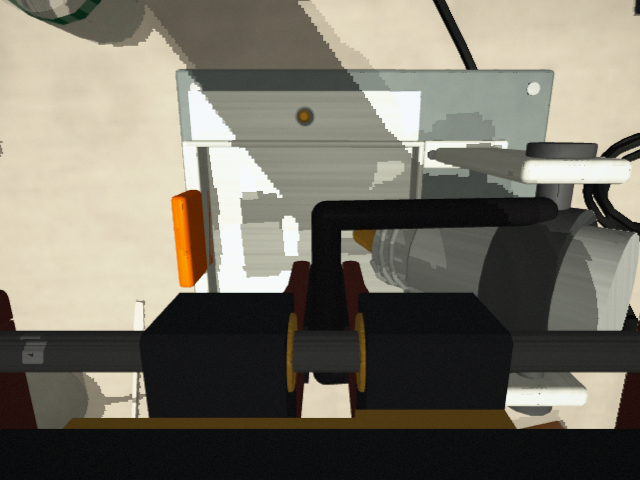

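Run:
```python
from meas import *
D=np.array([0,0,-TIP-.010])
r.move_l(bar(2.46)+D+[0,-.003,0],max_speed=.05); st()
r.sleep(.5)
c=viewer.capture('wrist'); save(c,'wrist17'); np.savez('pics/wrist17.npz',**c)
c=viewer.capture('top'); save(c,'top17')
a=cv2.imread('pics/top17.png')[160:300,200:380]; a=cv2.convertScaleAbs(a,alpha=1.6,beta=20)
cv2.imwrite('pics/top17c.png',cv2.resize(a,None,fx=4,fy=4,interpolation=cv2.INTER_CUBIC))
```

```text
[0.5605 0.0194 0.0974] F [-3.4 11.5 16.9] M [2.61 0.7  0.01] w 0.0112 t 77.8
```

View pics/wrist17.png

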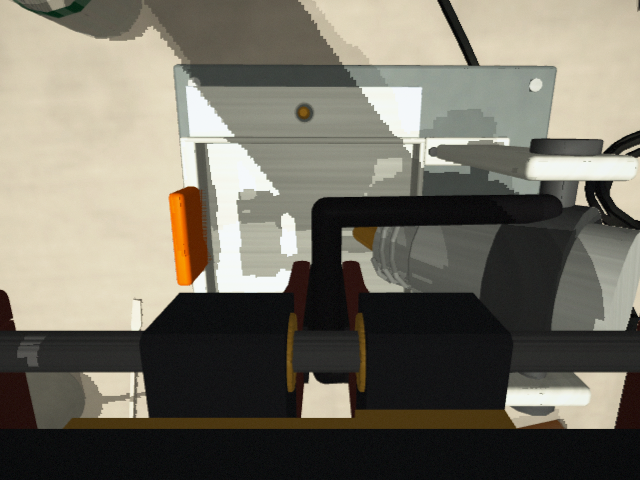

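View pics/top17c.png

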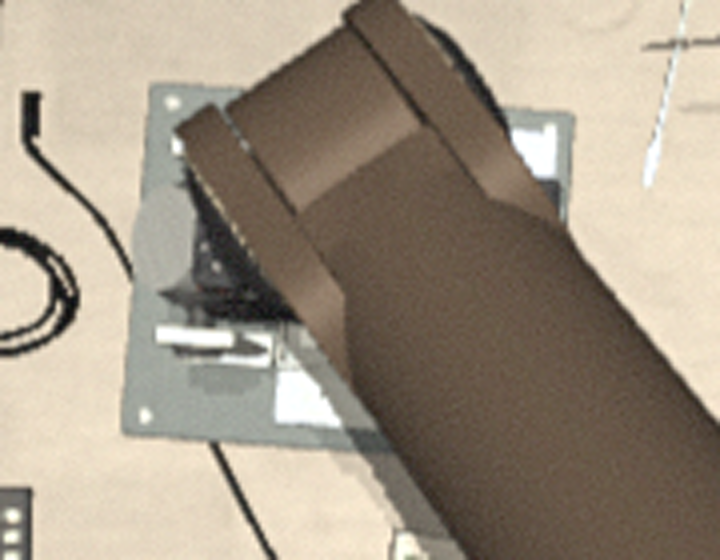

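Run:
```python
from meas import *
eoat.open_gripper()
p=np.array(T.current_tool_pos()); r.move_l(p+[0,-.005,.10],max_speed=.2)
r.move_pose([.56,-.10,.26],down(np.radians(86.5)))
for n in ['wrist','scene']:
    c=viewer.capture(n); save(c,n+'18'); np.savez(f'pics/{n}18.npz',**c)
st()
a=cv2.imread('pics/scene18.png')[200:320,240:390]
cv2.imwrite('pics/scene18c.png',cv2.resize(a,None,fx=5,fy=5,interpolation=cv2.INTER_CUBIC))
```

```text
[ 0.5593 -0.0986  0.2587] F [ 0.3 -0.1  0.3] M [ 0.04 -0.16  0.05] w 0.0877 t 81.0
```

View pics/wrist18.png

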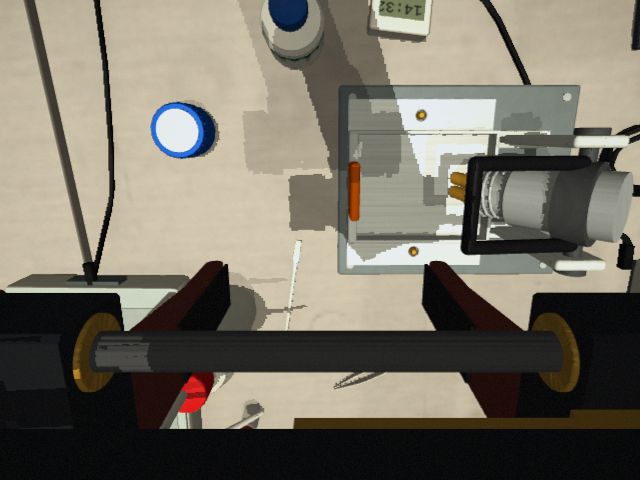

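View pics/scene18c.png

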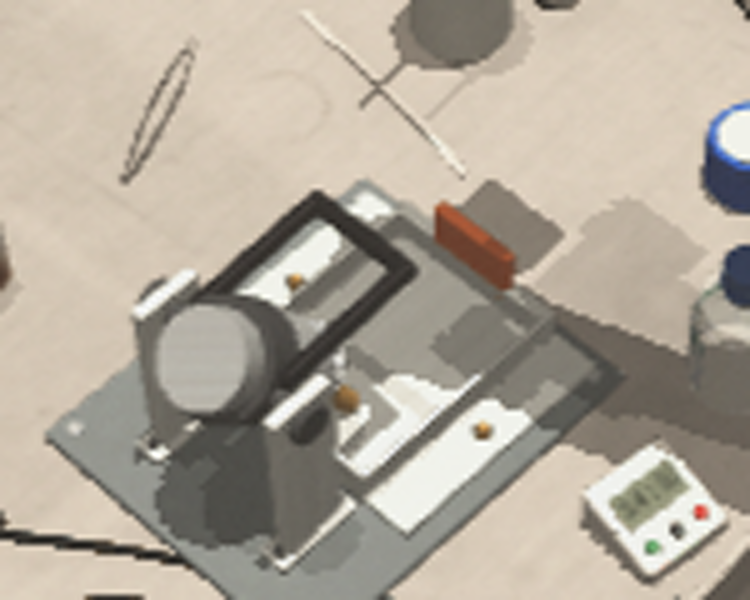

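Run:
```python
from meas import *
O=np.array([X,Yc])
for n in ['wrist18','scene18']:
    c=dict(np.load(f'pics/{n}.npz')); W=pts(c); H=hsv(c)
    m=(H[...,0]>10)&(H[...,0]<30)&(H[...,1]>100)&(W[...,2]<.12)&(abs(W[...,0]-.56)<.1)&(W[...,1]<.12)&(W[...,1]>-.1)
    for a,ce,mm in blob(m,5):
        p=W[mm]; q=np.c_[(p[:,:2]-O)@SX,(p[:,:2]-O)@SY,p[:,2]]*1000
        print(n,a,ce.round(1),'stand med',np.nanmedian(q,0).round(1),'min',np.nanmin(q,0).round(1),'max',np.nanmax(q,0).round(1))
c=dict(np.load('pics/wrist18.npz'))
a=c['color'][140:240,400:520,::-1]; cv2.imwrite('pics/w18c.png',cv2.resize(a,None,fx=6,fy=6,interpolation=cv2.INTER_CUBIC))
```

```text
wrist18 51 [420.4 114.8] stand med [ -77.1 -115.3   16.3] min [ -81.3 -118.6   12.3] max [ -73.9 -110.7   18.4]
wrist18 669 [353.4 189.8] stand med [  -1.9 -190.2   62.6] min [ -29.3 -194.3   12.4] max [  29.6 -179.7   65.6]
wrist18 373 [457.8 185.6] stand med [ -1.1 -72.7  29.7] min [-15.8 -79.8  18.5] max [ 13.3 -66.   42.6]
wrist18 49 [412.8 250.5] stand med [  77.4 -115.1   15.7] min [  74.5 -118.8    8.4] max [  83.4 -109.6   19.2]
scene18 5 [298.4 255.8] stand med [  77.5 -113.3   13.7] min [  74.2 -117.1    8.7] max [  78.3 -111.9   16.7]
scene18 17 [308.8 279.2] stand med [-14.5 -68.4  29.8] min [-18.4 -77.   20.3] max [ -9.6 -60.2  39.7]
scene18 6 [336.2 285.7] stand med [ -79.3 -114.3   12. ] min [ -82.7 -116.9    8.7] max [ -73.7 -112.3   14.7]
```

View pics/w18c.png

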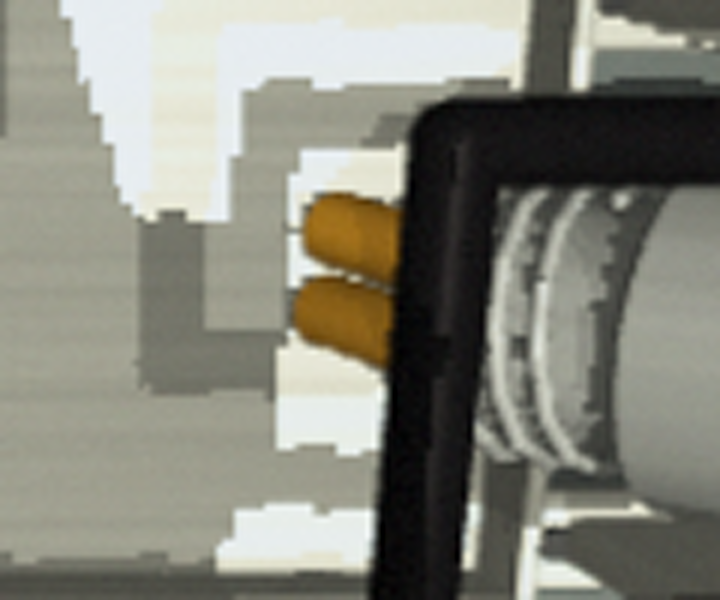

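Run:
```python
from meas import *
R=down(np.radians(86.5)); D=np.array([0,0,-TIP-.010])
r.move_l(bar(2.4)+D+[0,-.001,.06],R,max_speed=.3)
s=r.move_l(bar(2.4)+D+[0,-.001,0],max_speed=.1,max_force=6); st(s)
eoat.grasp(); st('grasp')
t=T.current_clock()
r.move_l(bar(1.85)+D,max_speed=.4); st()
c=viewer.capture('wrist'); save(c,'wrist19'); np.savez('pics/wrist19.npz',**c)
c=viewer.capture('scene'); save(c,'scene19')
a=cv2.imread('pics/scene19.png')[200:320,240:390]
cv2.imwrite('pics/scene19c.png',cv2.resize(a,None,fx=5,fy=5,interpolation=cv2.INTER_CUBIC))
```

```text
False [0.559  0.017  0.1002] F [ 0.1 -0.3  0.3] M [ 0.05 -0.13  0.01] w 0.0877 t 82.4
grasp [0.5589 0.0195 0.0999] F [ 1.8  5.9 -3.2] M [ 1.45 -0.45 -0.04] w 0.0109 t 83.5
 [0.5596 0.0416 0.1512] F [-5.4 -3.   7.8] M [-0.38  1.   -0.04] w 0.0112 t 83.8
```

View pics/wrist19.png

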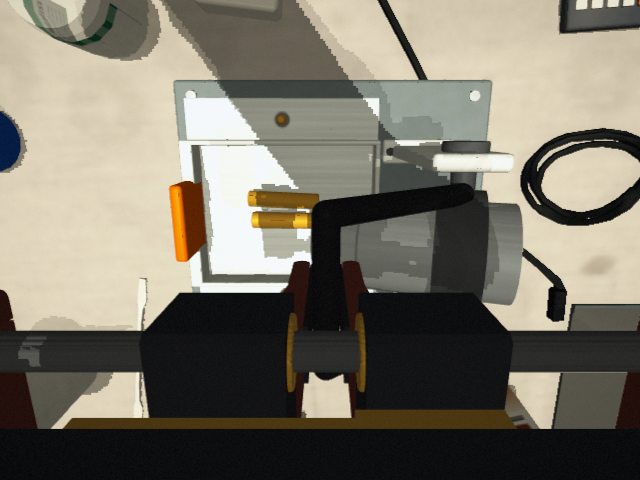

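View pics/scene19c.png

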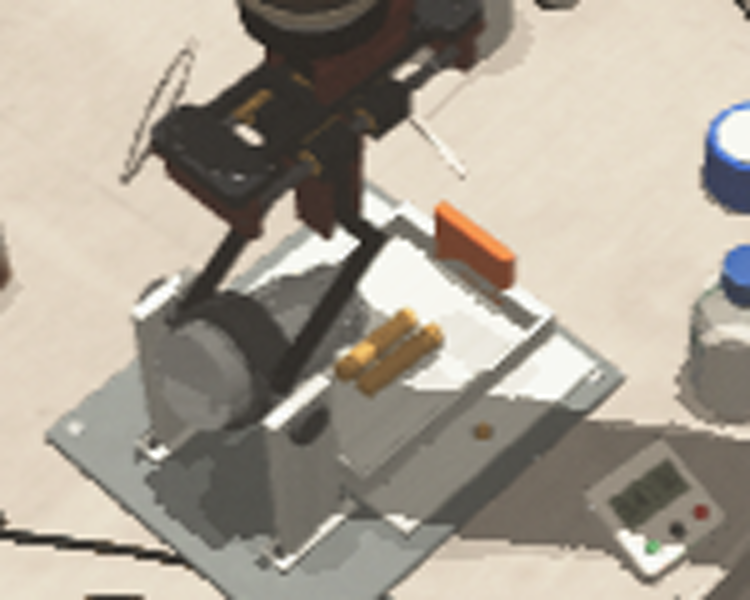

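Run:
```python
from meas import *
D=np.array([0,0,-TIP-.010])
for th in (1.6,1.4,1.2,1.0,.8,.6,.4,.2,.0): r.move_l(bar(th)+D,max_speed=.15)
st()
r.move_l(bar(-.03)+D+[0,.002,0],max_speed=.05); st('stop')
eoat.open_gripper(); st('open')
p=np.array(T.current_tool_pos()); r.move_l(p+[0,.003,.1],max_speed=.2)
r.move_pose([.563,.05,.36],down(np.radians(177)))
for n in ['wrist','scene','top']:
    c=viewer.capture(n); save(c,n+'20'); np.savez(f'pics/{n}20.npz',**c)
st(); print(np.round(T.current_joint_pos(),2))
```

```text
[0.5712 0.2031 0.1377] F [ 4.4  1.7 -2.1] M [ 0.42 -1.25 -0.05] w 0.0108 t 86.5
stop [0.5714 0.2037 0.1359] F [ 1.4 -6.   7.4] M [-1.33 -0.52  0.03] w 0.0111 t 86.8
open [0.5701 0.206  0.1354] F [-0.1 -0.7  0.6] M [ 0.03 -0.16  0.06] w 0.0876 t 88.0
 [0.5629 0.0503 0.3597] F [ 0.4  0.6 -0.3] M [ 0.11 -0.01  0.01] w 0.0874 t 90.4
[ 0.66  0.45 -1.23  1.43  0.43  1.55  2.55]
```

View pics/wrist20.png

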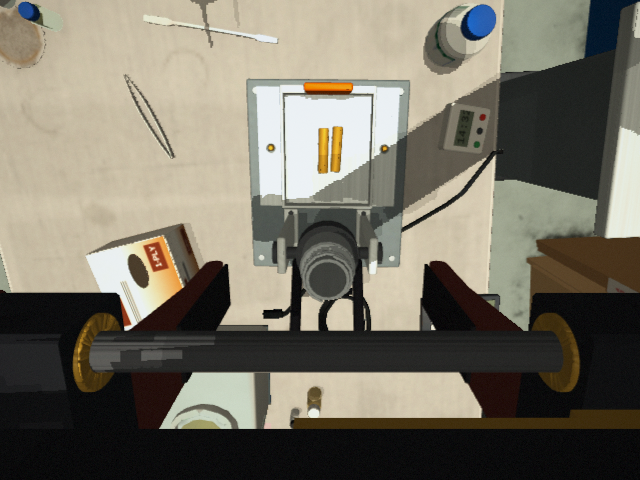

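View pics/top20.png

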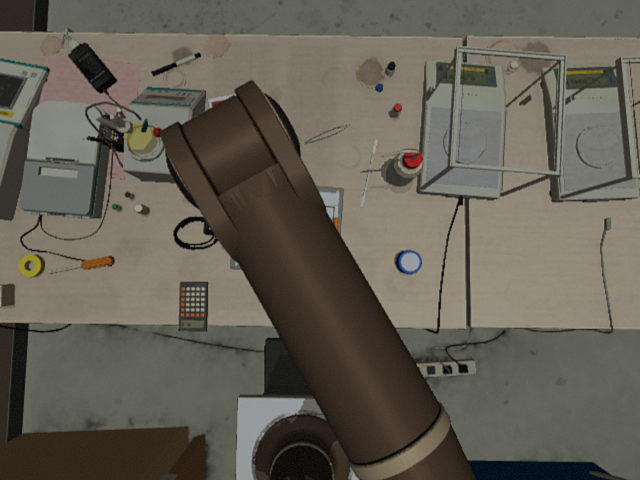

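Run:
```python
from meas import *
r.move_pose([X+.066,Yc,.28],down(np.radians(90)))
for n in ['wrist']:
    c=viewer.capture(n); save(c,n+'21'); np.savez(f'pics/{n}21.npz',**c)
W=pts(c); m=(np.hypot(W[...,0]-X,W[...,1]-Yc)<.014)
print(m.sum(), np.nanpercentile(W[m][:,2],[1,10,50,90]))
H=hsv(c); print('brass px in bore',((H[...,1]>110)&(H[...,0]>10)&(H[...,0]<30)&m).sum())
a=c['color'][80:200,260:400,::-1]; cv2.imwrite('pics/w21c.png',cv2.resize(a,None,fx=5,fy=5,interpolation=cv2.INTER_CUBIC))
st();print(np.round(T.current_joint_pos(),2))
```

```text
831 [0.10170391 0.10262159 0.10441608 0.16367913]
brass px in bore 378
 [0.6308 0.1173 0.2802] F [ 0.3  1.1 -0.4] M [ 0.08 -0.12 -0.02] w 0.0877 t 91.8
[ 0.26  0.5  -0.79  1.39  0.35  1.4   1.04]
```

View pics/w21c.png

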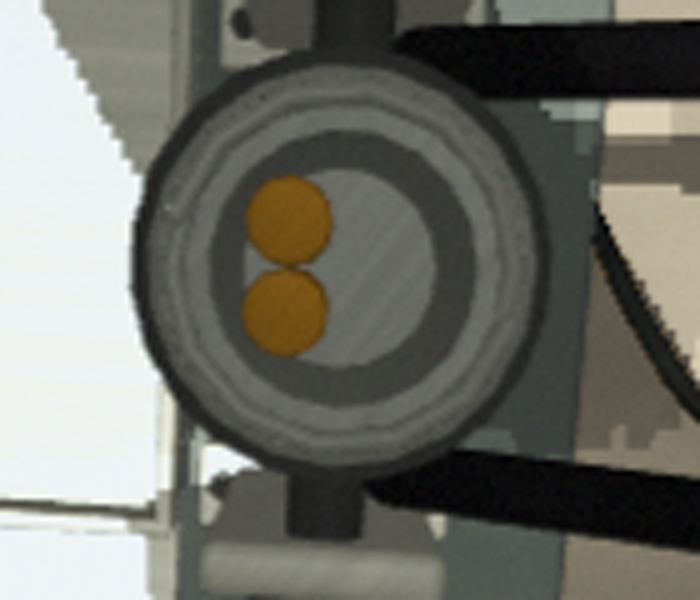

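Run:
```python
from meas import *
R=down(np.radians(86.5)); D=np.array([0,0,-TIP-.010])
r.move_pose(bar(0,.02)+[0,0,.08-TIP-.01],R)
r.move_l(bar(0,.0055)+[0,0,.04-TIP-.01],R,max_speed=.12)
s=r.move_l(bar(0,.0055)+D,max_speed=.05,max_force=5); st(s)
assert not s
eoat.grasp(); st('grasp')
for th in list(np.arange(.2,2.01,.2))+[2.2,2.4,2.46]: r.move_l(bar(th)+D,max_speed=.12)
st(); r.sleep(.4)
c=viewer.capture('wrist'); save(c,'wrist22')
r.move_l(bar(2.4)+D,max_speed=.05)
r.move_l(bar(1.85)+D,max_speed=.4); st()
r.sleep(.5)
c=viewer.capture('wrist'); save(c,'wrist23'); np.savez('pics/wrist23.npz',**c)
```

```text
False [0.5705 0.208  0.1383] F [-0.4  0.5 -0.1] M [ 0.1  -0.13 -0.01] w 0.0879 t 93.9
grasp [0.5701 0.2037 0.1379] F [-2.4 -9.7  5.4] M [-2.14  0.6   0.03] w 0.0112 t 95.1
 [0.5602 0.0193 0.0958] F [-0.6  5.6  9.3] M [ 1.32 -0.01  0.01] w 0.0112 t 99.2
 [0.5596 0.0447 0.1514] F [-2.7  5.7  1. ] M [1.68 0.5  0.  ] w 0.0113 t 100.2
```

View pics/wrist22.png

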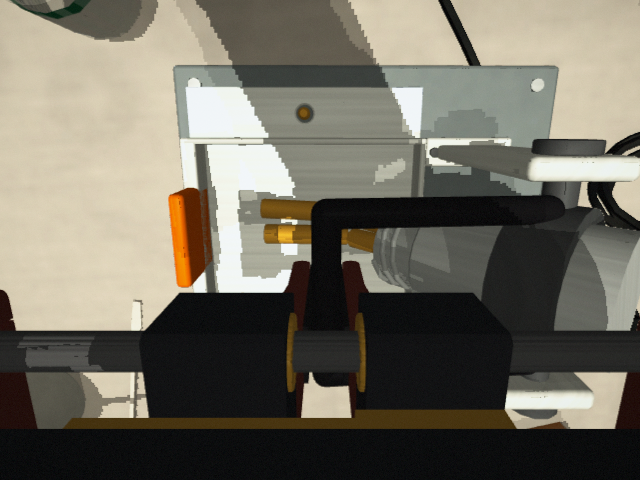

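View pics/wrist23.png

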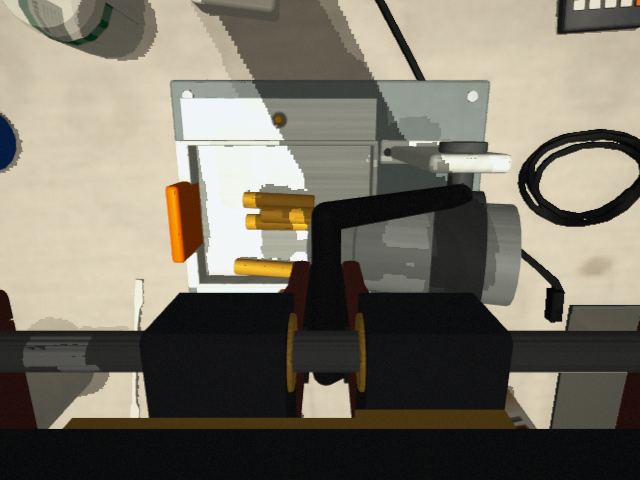

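Run:
```python
from meas import *
D=np.array([0,0,-TIP-.010])
for th in (1.6,1.4,1.2,1.0,.8,.6,.4,.2,.0): r.move_l(bar(th)+D,max_speed=.15)
r.move_l(bar(-.03)+D+[0,.002,0],max_speed=.05); st('stop')
eoat.open_gripper()
p=np.array(T.current_tool_pos()); r.move_l(p+[0,.003,.1],max_speed=.2)
r.move_pose([X+.066,Yc,.28],down(np.radians(90)))
c=viewer.capture('wrist'); save(c,'wrist24'); np.savez('pics/wrist24.npz',**c)
W=pts(c); m=(np.hypot(W[...,0]-X,W[...,1]-Yc)<.014); H=hsv(c); print('brass px in bore',((H[...,1]>110)&(H[...,0]>10)&(H[...,0]<30)&m).sum())
r.move_pose([.56+.04,-.07,.24],down(np.radians(90)))
for n in ['wrist','scene']:
    c=viewer.capture(n); save(c,n+'25'); np.savez(f'pics/{n}25.npz',**c)
st()
```

```text
stop [0.5707 0.2038 0.1353] F [ 3.1 -4.4  3.6] M [-0.88 -0.62  0.09] w 0.0114 t 103.5
brass px in bore 0
 [ 0.6006 -0.0667  0.2407] F [ 0.8 -0.1 -0.3] M [ 0.09 -0.12  0.02] w 0.0882 t 106.9
```

View pics/wrist24.png

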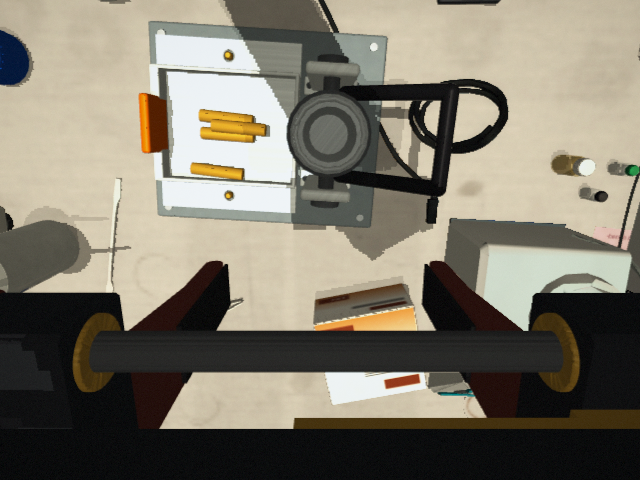

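View pics/wrist25.png

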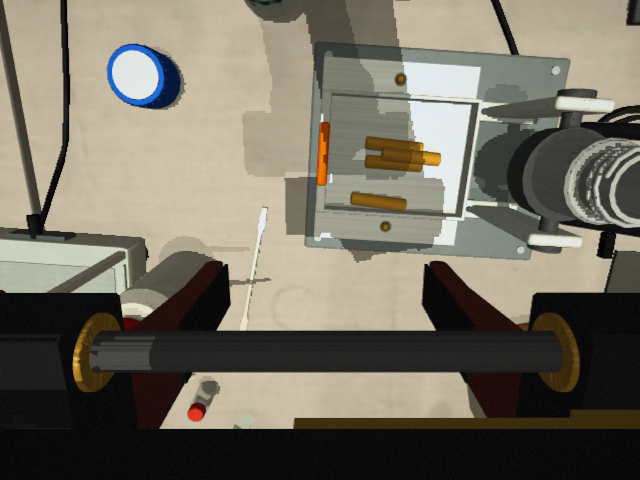

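Run:
```python
from meas import *
c=dict(np.load('pics/wrist25.npz')); W=pts(c);H=hsv(c)
m=(H[...,0]>8)&(H[...,0]<30)&(H[...,1]>110)&(W[...,2]<.12)&(abs(W[...,0]-.56)<.06)&(W[...,1]<.09)&(W[...,1]>-.06)
O=np.array([X,Yc])
for a,ce,mm in blob(m,30):
    p=W[mm]; q=np.c_[(p[:,:2]-O)@SX,(p[:,:2]-O)@SY,p[:,2]]*1000; print(a,ce.round(),np.nanmin(q,0).round(),np.nanmax(q,0).round(),np.nanpercentile(q[:,2],[10,50,90,97]).round(1))
u,v=415,157; print(W[v,u],W[158,432],W[158,390])
captop(c,z0=.04,guess=(.48,-.25),rad=.08)
R=down(np.radians(90))
r.move_pose([.48+.05,-.25,.22],R)
c=viewer.capture('wrist'); save(c,'wrist26'); p=captop(c,z0=.04,guess=(.48,-.25),rad=.08)
c=viewer.capture('top'); save(c,'top26');
st(); print(np.round(T.current_joint_pos(),2))
```

```text
1881 [399. 155.] [ -19. -146.   12.] [ 15. -69.  40.] [24.5 27.5 37.9 38.7]
689 [378. 201.] [  41. -156.   12.] [ 58. -94.  29.] [23.2 26.1 27.7 28.2]
[0.55800115 0.02237273 0.03800657] [0.55892668 0.0395048  0.03869229] [ 0.55907252 -0.00287486  0.03756014]
captop n 3033 z 0.0405 minenc 481.7 -248.4 29.8 ls [ 0.4816 -0.2488] r 0.0284
captop n 2782 z 0.0407 minenc 480.8 -251.2 28.7 ls [ 0.4809 -0.2512] r 0.0277
 [ 0.5315 -0.2471  0.2206] F [-0.6  0.6  0.9] M [ 0.04 -0.16  0.03] w 0.0879 t 107.8
[ 0.91  0.42 -0.76  1.62  0.3   1.22  1.67]
```

View pics/wrist26.png

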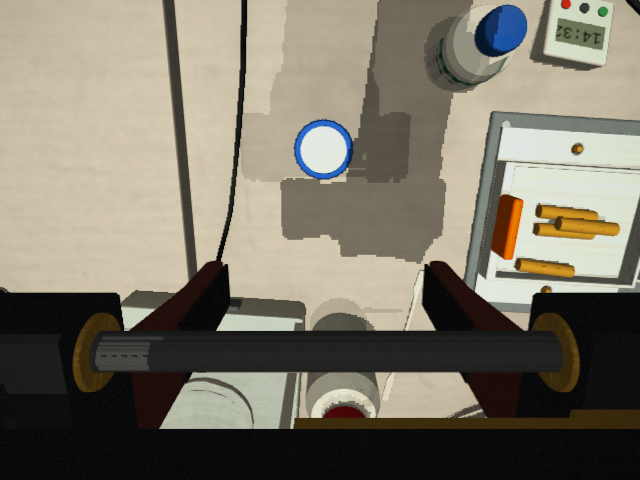

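Run:
```python
from meas import *
cx,cy=.4806,-.2505
r.move_l([cx,cy,.06],down(np.radians(90)),max_speed=.2)
s=r.move_l([cx,cy,-.0185],max_speed=.12,max_force=8); st(s)
eoat.grasp(); st('grasp')
r.move_l([cx,cy,.15],max_speed=.2); st()
r.move_l([X-.03,0,.25],down(np.radians(130)),max_speed=.3)
r.move_l([X,Yc,.25],down(np.radians(178)),max_speed=.2); st()
print(np.round(T.current_joint_pos(),2))
c=viewer.capture('wrist'); save(c,'wrist27')
r.move_l([X,Yc,.195],max_speed=.1); st()
s=r.move_l([X,Yc,.175],max_speed=.015,max_force=5); st(s)
c=viewer.capture('scene'); save(c,'scene27')
a=cv2.imread('pics/scene27.png')[190:310,230:380]
cv2.imwrite('pics/scene27c.png',cv2.resize(a,None,fx=5,fy=5,interpolation=cv2.INTER_CUBIC))
```

```text
False [ 0.4812 -0.2505 -0.018 ] F [ 0.6  0.2 -0.6] M [ 0.03 -0.12  0.02] w 0.088 t 109.6
grasp [ 0.4807 -0.2506 -0.0183] F [0.2 0.1 3.5] M [0.08 0.02 0.01] w 0.0563 t 110.2
 [ 0.4798 -0.2503  0.1489] F [-0.9 -0.7 -1.1] M [ 0.06 -0.1   0.  ] w 0.0562 t 111.2
 [0.5648 0.1161 0.2496] F [ 0.8 -0.6 -0.9] M [ 0.1  -0.06  0.02] w 0.0565 t 113.3
[ 0.51  0.53 -1.17  1.59  0.5   1.36  2.39]
 [0.565  0.1177 0.1953] F [-0.  -0.  -0.5] M [ 0.08 -0.    0.03] w 0.0559 t 114.0
True [0.5649 0.1175 0.1854] F [-0.8 -0.9  4.7] M [-0.02  0.06 -0.03] w 0.0565 t 114.8
```

View pics/scene27c.png

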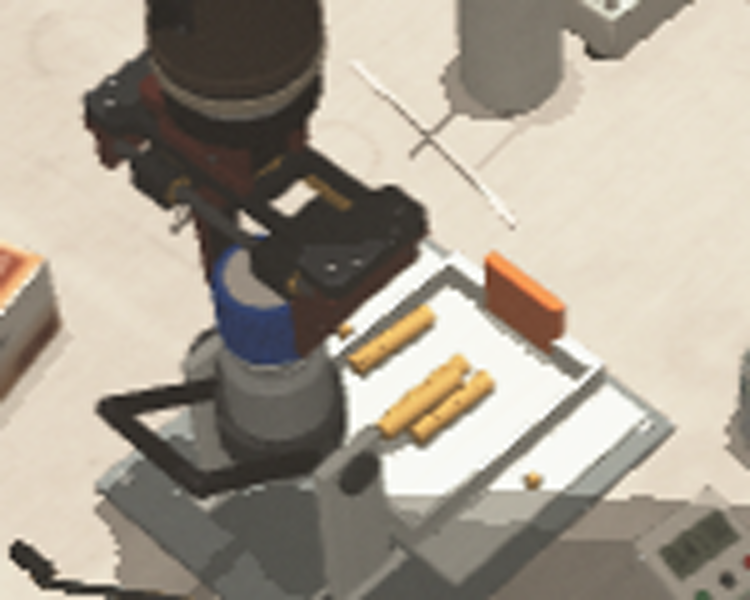

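View pics/wrist27.png

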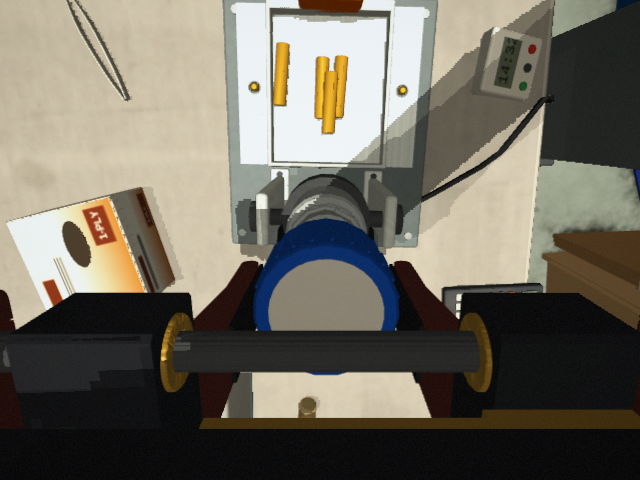

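```bash
cat > screw.py <<'E'
from meas import *
def step(y,z):
    r.move_l([X,Yc,z],down(np.radians(y)))
    f=T.current_wrist_force()[2]; p=T.current_tool_pos()
    print(y,'cmd',round(z,4),'z',round(p[2],4),'F',np.round(T.current_wrist_force(),1),'Mz',round(T.current_wrist_torque()[2],2),'w',round(T.current_grip_width(),4))
    return f,p[2]
def stroke(y0,y1,z,dy=46):
    y=y0; n=0
    while y>y1+1:
        d=min(dy,y-y1); y-=d
        f,za=step(y,z)
        # keep a light push of ~5 N (about 2 N/mm)
        if f<3: z-=.0022*np.radians(d) if f>-2 else .0022*np.radians(d)+.001
        elif f<8: z-=.0018*np.radians(d)
        elif f>13: z+=.001
    return z
E
python3 - <<'E'
from screw import *
z=stroke(178,-100,.1838)
st(); print('z',z,np.round(T.current_joint_pos(),2))
E
```

```text
132 cmd 0.1838 z 0.1838 F [-0.5 -0.7  2.2] Mz -0.01 w 0.0565
86 cmd 0.182 z 0.182 F [-0.6  2.7  1.2] Mz -0.01 w 0.0568
40 cmd 0.1803 z 0.1802 F [0.6 0.4 0.9] Mz -0.04 w 0.0566
-6 cmd 0.1785 z 0.1785 F [-1.1  0.2  1.5] Mz -0.07 w 0.0567
-52 cmd 0.1767 z 0.1767 F [-0.6 -0.3  0.6] Mz -0.02 w 0.0565
-98 cmd 0.175 z 0.175 F [-0.2  0.5  0.4] Mz 0.06 w 0.0564
-100 cmd 0.1732 z 0.1741 F [-1.6 -0.2  7.6] Mz 0.03 w 0.0564
 [0.5652 0.1177 0.1741] F [-1.6 -0.2  7.6] M [0.3  0.5  0.03] w 0.0564 t 120.8
z 0.17313952892881868 [-0.21  0.35 -0.11  1.73  0.04  1.06 -2.07]
```

Run:
```python
from screw import *
r.move_l([X,Yc,.1747]); eoat.open_gripper()
for y in (-50,10,70,125,178): r.move_pose([X,Yc,.1747],down(np.radians(y)))
print(np.round(T.current_joint_pos(),2))
eoat.grasp(); st('grasp')
z=stroke(178,-98,.1735)
st(); print('z',z,np.round(T.current_joint_pos(),2))
```

```text
[ 0.47  0.58 -1.09  1.69  0.55  1.21  2.35]
grasp [0.5647 0.1175 0.1747] F [-0.1  0.9  0.2] M [ 0.17  0.11 -0.05] w 0.0565 t 126.6
132 cmd 0.1735 z 0.1735 F [ 0.6 -0.1 -0.6] Mz 0.03 w 0.0569
86 cmd 0.1717 z 0.1718 F [-0.4  0.2 -0.4] Mz -0.01 w 0.0566
40 cmd 0.17 z 0.1697 F [-0.3  0.8 -0.1] Mz 0.03 w 0.0569
-6 cmd 0.1682 z 0.1683 F [ 0.4  0.3 -2.1] Mz -0.0 w 0.0564
-52 cmd 0.1654 z 0.166 F [-1.   1.6  4.9] Mz 0.06 w 0.0565
-98 cmd 0.164 z 0.1659 F [-1.6  1.3 11.3] Mz -0.08 w 0.0566
 [0.5662 0.118  0.1659] F [-1.6  1.3 11.3] M [ 0.26  0.25 -0.08] w 0.0566 t 132.3
z 0.16398977456727568 [-0.23  0.36 -0.07  1.75  0.03  1.04 -2.02]
```

Run:
```python
from screw import *
r.move_l([X,Yc,.166]); eoat.open_gripper()
for y in (-50,10,70,125,178): r.move_pose([X,Yc,.166],down(np.radians(y)))
eoat.grasp(); st('grasp')
for y,z in ((155,.165),(132,.1645),(109,.1645),(86,.1645),(40,.1645),(-6,.1645)):
    step(y,z)
r.move_l([X,Yc,.166]); eoat.open_gripper(); st()
r.move_l([X,Yc,.26],max_speed=.2)
r.move_pose([X-.0,.05,.34],down(np.radians(178)))
for n in ['wrist','scene']:
    c=viewer.capture(n); save(c,n+'30'); np.savez(f'pics/{n}30.npz',**c); captop(c)
st()
```

```text
grasp [0.5648 0.1176 0.166 ] F [0.  0.2 0.9] M [ 0.15 -0.04 -0.03] w 0.0561 t 138.0
155 cmd 0.165 z 0.166 F [ 0.1 -0.   6.9] Mz -0.08 w 0.0564
132 cmd 0.1645 z 0.166 F [0.3 0.4 9.4] Mz -0.11 w 0.0565
109 cmd 0.1645 z 0.166 F [-0.5  0.2  8.4] Mz -0.1 w 0.0563
86 cmd 0.1645 z 0.166 F [0.7 0.8 9.2] Mz -0.07 w 0.0562
40 cmd 0.1645 z 0.166 F [1.1 0.  8.9] Mz -0.05 w 0.0565
-6 cmd 0.1645 z 0.166 F [-1.  -0.9  8.9] Mz -0.09 w 0.0564
 [0.5648 0.1175 0.166 ] F [0.2 1.  1. ] M [-0.1  -0.11 -0.02] w 0.0875 t 143.0
captop n 3216 z 0.2245 minenc 565.7 114.4 29.4 ls [0.5654 0.1148] r 0.0282
captop n 320 z 0.2228 minenc 561.8 120.0 30.8 ls [0.5615 0.1184] r 0.0281
 [0.5647 0.0501 0.3399] F [0.1 0.1 0.2] M [ 0.1  -0.04 -0.03] w 0.0878 t 146.3
```

View pics/wrist30.png

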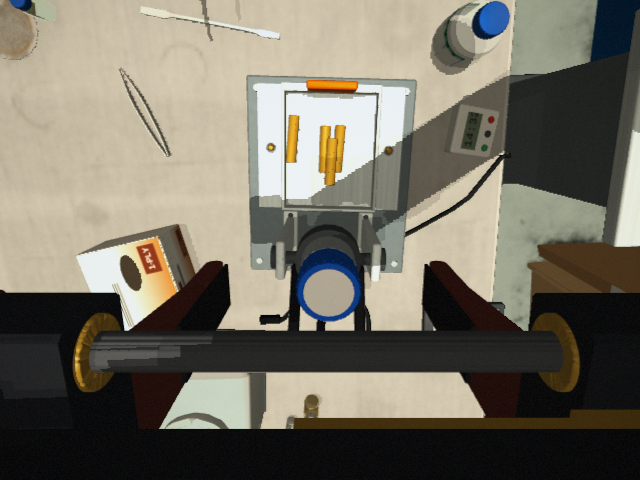

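Run:
```python
from meas import *
r.move_pose([.45,-.25,.33],down(np.radians(90)))
r.move_pose([.30,-.5,.30],down(np.radians(90)))
c=viewer.capture('top'); save(c,'top31'); np.savez('pics/top31.npz',**c); captop(c)
c0=dict(np.load('pics/top0.npz'))
d=cv2.absdiff(c['color'],c0['color']).max(-1); print([ (a,ce.round(),) for a,ce,_ in blob(d>45,25)])
c=viewer.capture('scene'); save(c,'scene31')
c0=cv2.cvtColor(cv2.imread('pics/scene0.png'),cv2.COLOR_BGR2RGB)
d=cv2.absdiff(c['color'],c0).max(-1); print([ (a,ce.round(),) for a,ce,_ in blob(d>60,25)])
W=pts(c)
O=np.array([X,Yc])
q=(W[...,:2]-O); sx=q@SX; s_y=q@SY
for nm,x0 in (('near',-78),('far',78)):
    m=(abs(sx*1000-x0)<10)&(abs(s_y*1000+150)<25); print(nm,'flange z',np.nanmedian(W[m][:,2]))
st()
```

```text
captop n 626 z 0.2243 minenc 563.2 117.2 28.7 ls [0.5635 0.1172] r 0.0276
[(712, array([306., 197.])), (2971, array([301., 238.])), (56, array([312., 210.])), (30, array([336., 211.])), (106, array([335., 230.])), (358, array([450., 255.])), (106, array([386., 261.])), (34, array([333., 249.])), (183, array([347., 293.])), (184, array([357., 299.])), (815, array([492., 317.])), (249, array([460., 318.])), (1842, array([591., 371.])), (1880, array([611., 414.])), (1395, array([348., 416.])), (516, array([360., 462.]))]
[(1683, array([565.,  30.])), (5222, array([539.,  89.])), (109, array([618.,  54.])), (51, array([634.,  55.])), (81, array([580.,  68.])), (4168, array([559., 197.])), (5054, array([614., 196.])), (621, array([498., 127.])), (175, array([561., 130.])), (201, array([527., 148.])), (25, array([541., 153.])), (26, array([546., 173.])), (76, array([539., 186.])), (975, array([392., 244.])), (88, array([535., 208.])), (96, array([380., 215.])), (378, array([462., 217.])), (122, array([449., 233.])), (1444, array([320., 264.])), (1434, array([570., 285.])), (479, array([336., 286.])), (44, array([483., 300.])), (86, array([531., 313.])), (520, array([460., 333.])), (58, array([538., 326.])), (176, array([531., 366.])), (32, array([444., 408.]))]
near flange z 0.011514008994923008
far flange z 0.011412891283512163
 [ 0.302  -0.4984  0.3006] F [ 0.7 -0.4 -0.9] M [ 0.02 -0.19 -0.01] w 0.0877 t 148.8
```

View pics/top31.png

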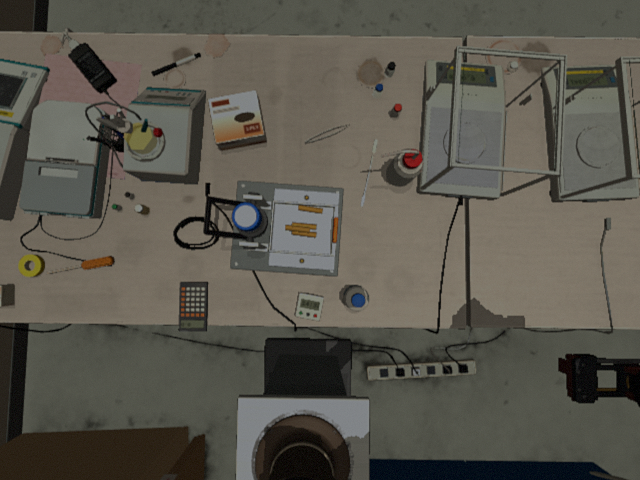

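View pics/scene31.png

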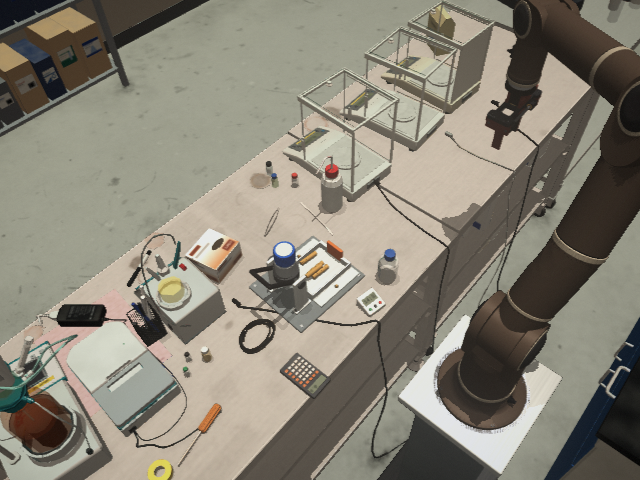

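Run:
```python
from meas import *
print(workorder.finish_job(), T.current_clock())
```

```text
the job is handed in; nothing more can be done
the job is handed in; nothing more can be done
```

I did the whole job in the order asked and handed it in at about 149 s. The clear bottle, the only one on the base, stands upright on the bench. The catch plate sits over both pins, all four rods lie in it, and the jar is upright with its cap screwed home.

**Last checks:**
- **Plate:** both pins show in the holes. The flanges measured 11.5 mm up in the last scene view, against 13 mm expected; an earlier wrist view gave 13.3 mm. I put the difference down to that camera's accuracy.
- **Jar and rods:** the bore showed no brass after the second tip. One rod lies on top of two others, level, with its top about 4 mm above the tray wall.
- **Cap:** it stopped descending and would not turn in further. Its top is at 224.5 mm, against 224.6 mm at the start.
- **Bystanders:** the calculator, wash bottle and timer show no change between the first and last top views.

**What went wrong and was mended:**
- **Finger tips:** they sit about 32 mm behind the reported TCP, so my first grasp of the cap closed above it. I corrected for this from then on.
- **First tip:** two rods leaned in the mouth until a quick swing back dropped them into the plate. A look down the bore then showed two rods still inside, so I tipped the jar a second time.

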